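Get the shoe horn out from behind the push-up bar and the mug

ROBOT

A 6-joint arm with a two-finger parallel gripper is mounted at the origin on the work surface. World frame = base frame: x ahead of the robot, y to its left, z up, the work surface at z = 0. Lengths are in mm, angles in rad, forces in N, time in s.
With the tool pointing down it reaches from about 350 to 775 mm from the base axis. Payload 7.3 kg.
Tool frame: the origin (TCP) lies midway between the tips of the shut fingers; the grasp point (between the pads) lies bot.tcp_to_grasp behind it (bot.tcp_to_grasp is the distance from the TCP to the grasp point, in mm); z points along the fingers, y is the direction in which the jaws open and shut (so a half turn about z gives the same grasp; the last joint's range is limited). The gripper opens to 92 mm and grips with 3 to 60 N. Pads are 19 mm wide; open, the fingers measure 130 mm over their backs; the gripper's body (75 mm by 190 mm) begins 47 mm behind the grasp point.
Start: joints at [-1.342, 0.342, 1.524, -0, 1.275, -0.146], TCP at [192.219, -488.566, 226.741] pointing down, gripper open.
Joint ranges: [-2.53, 2.53], [-0.77, 2.02], [0.04, 2.7], [-1, 4.14], [0.28, 2.66], [-3.11, 3.11]. Speed limits (rad/s): [2.57, 2.57, 3.14, 3.14, 3.14, 3.14].

INTERFACE

Orientations are given as [roll, pitch, yaw] about the fixed x, y, z axes, in that order (R = Rz(yaw) Ry(pitch) Rx(roll)).
In Python, from plant import bot gives the robot as it stands.
- The arm moves only by the shell command python3 -m inch 'ROWS'. ROWS is JSON, one flat list of numbers, 7 for each row, row after row: the shift along the world's x, y, z in cm, then the turn, a rotation vector about the world's x, y, z in degrees, then the gripper command: -1 is shut, 1 is fully open, values between are in proportion. In form: [tx, ty, tz, ax, ay, az, fingers, tx, ty, tz, ax, ay, az, fingers, ...]. A call has exactly 5 rows; each row is the pose to reach, as a shift and turn from the pose measured when the call began; what a row does not reach only later rows make up. A row lasts 1/10 s, in which the tool goes at most 50 mm and 8.59 degrees, less where a joint would pass 70% of its speed; a pose out of reach is approached as far as the arm can. A call with a gripper value outside its range is refused whole. The fingers move at their own pace and stop on an object; the grip force is fixed at half the most. Time passes only in rows, so rows that repeat a pose let the fingers close, or fill a call up. It gives the time, the measured TCP pose, the force and the opening at its end, in the units of the state.
- bot.get_obs(): the state, without advancing time (a new reading comes with each control period).
- bot.capture(name): name is "scene" or "top" or "wrist"; returns the picture (480x640x3 uint8, red, green, blue); there is no depth.
- bot.calibration(name): a dict with "fx", "fy", "cx", "cy" (pixels), "k1" (the pictures are not rectified: a ray, as slopes to the right and down, at radius r is drawn at 1 + k1 r^2 times it, then the intrinsics apply), "cam_to_world" (4x4, takes a point from camera to world coordinates). Camera axes: x right, y down, z forward; pixel columns grow to the right and rows downward; lengths in mm; the calibration is good to about 2 mm. A picture is of the moment at which its call begins: read the wrist's pose just before it. calibration takes no time and is no camera call; for the wrist camera it gives the pose at the moment of the call.
- bot.close_job(): hands the job in, once; it reports no verdict.
The state is a dict: "time": time; "joint_positions": joint angles; "dq": joint speeds; "tau": joint torques, N m; "tool_pos": TCP position; "tcp_rot": TCP orientation; "contact_force": force on the tool from outside, world axes, zero at the start; "moment": the same for the moment, N m; "grip_width": finger opening in mm.
Only numpy, scipy, OpenCV 4.12 (cv2) and the standard library are available. Lean on these libraries where they do the work, as an engineer would, in place of code of your own. Each camera call takes 0.05 s, during which the arm holds its last target.

TASK

I need the shoe horn that lies at the back of the white shelf step, behind the push-up bar with the red grip and the white mug. First stand both of these upright on the blue side mat, without shifting the shoe horn; then lay the shoe horn flat in the middle of the green tray, along its length, and only then put the red-grip bar back on its grey felt pad, centred and in line with it, and the mug back upright in the middle of its cork coaster. Leave the kettlebell, the yellow-grip bar and the polish tin where they are.

Things in the scene. Friction and masses are not known exactly. Their poses are not given: they have to be found in the camera images.
- shoe_horn: Wooden shoe horn, flat, 184 mm long (x), about 60 g. Handle x -95 to -5 mm: 22 wide, 12 thick; blade x -5 to 89 mm: 36 wide, 6 thick, 9 mm rims. Origin: underside, mid-width, near mid-length; z up. Starts on the white shelf step (top 18 mm above the work surface); a ledge, top at 50 mm, lies along the step's back, its face 58 mm behind the horn's centre line.
- red_bar: The push-up bar to be moved: black plastic, red grip. 160 mm long (x), 100 mm wide over the feet (y), 100 mm high. The grip is a level round bar along x, 30 mm thick over its middle 100 mm, centred 85 mm above the underside. One foot across each end, 18 mm high, open between. 350 g. At the start it stands on the grey felt pad. Origin: centre of the underside; z up.
- mug: Small white ceramic mug, standing: 60 mm outer diameter, 85 mm high, 200 g, open on top, with a handle at +y of its frame reaching to 66 mm from the axis. It can be gripped across the outside along its x. Origin: centre of the underside; z up. At the start it stands on the cork coaster, handle more or less towards the robot.
- coaster: Round cork coaster, the mug's own place: 96 mm diameter, 4 mm thick, fixed on the white shelf step. Origin: centre of its underside, 18 mm above the work surface (so its top is at 22 mm).
- pad: Grey felt pad, the red-grip bar's own place: 190 mm long (x), 120 mm wide (y), 4 mm thick, fixed on the white shelf step beside the coaster. Origin: centre of its underside, 18 mm above the work surface (top at 22 mm). The bar stands with its x along the pad's x, either way round.
- side_mat: Blue side mat, the area for things set aside: 250 mm (x) by 180 mm (y), 4 mm thick, fixed on the work surface to one side of the shelf step (left or right). Origin: centre of its underside, at work-surface height. It is large enough for the bar (its length along the mat's y) and the mug side by side along x.
- tray: Green open tray, the place for the shoe horn: 230 mm (x) by 140 mm (y) outside, rim 20 mm high, walls 4 mm, inner floor 4 mm above its underside, fixed on the work surface on the other side of the shelf step from the mat. Origin: centre of its underside. The shoe horn lies along its x, either way round.
- kettlebell: Yellow kettlebell, 4 kg, 116 mm diameter, 162 mm high, a bystander. Origin: centre of the underside.
- yellow_bar: The other push-up bar, a bystander: black plastic, yellow grip. 160 mm long (x), 100 mm wide over the feet (y), 100 mm high. The grip is a level round bar along x, 30 mm thick over its middle 100 mm, centred 85 mm above the underside. One foot across each end, 18 mm high, open between. 350 g. Origin: centre of the underside; z up.
- polish_tin: Flat round tin of shoe polish with a black lid, 73 mm diameter, 24 mm high, a bystander in front of the shelf step. Origin: centre of the underside.

How it is judged (in metres and radians):
On the way, in this order (a step that is already met when the one before it is completed fails the run):
1. the red-grip bar and the mug both stand released on the side mat, the shoe horn not yet shifted (20 mm) (x of red_bar in the frame of side_mat between -0.115 and 0.115 m and y of red_bar in the frame of side_mat between -0.085 and 0.085 m and z of red_bar in the frame of side_mat between -0.001 and 0.009 m and angle between each of red_bar, mug's own z axis and vertical below 0.1 rad and linear speed of each of red_bar, mug below 0.02 m/s and angular speed of each of red_bar, mug below 0.2 rad/s and contact force between the fingers and red_bar below 0.3 N and x of mug in the frame of side_mat between -0.115 and 0.115 m and y of mug in the frame of side_mat between -0.085 and 0.085 m and z of mug in the frame of side_mat between -0.001 and 0.009 m and contact force between the fingers and mug below 0.3 N and distance of shoe_horn from where it was at the start of the episode below 0.02 m), for 0.2 s.
2. the shoe horn lies released in the middle of the tray while the bar and the mug are still on the side mat (x of shoe_horn in the frame of tray between -0.02 and 0.02 m and y of shoe_horn in the frame of tray between -0.015 and 0.015 m and z of shoe_horn in the frame of tray between -0.001 and 0.009 m and angle between each of shoe_horn, red_bar, mug's own z axis and vertical below 0.1 rad and angle between the x axis of shoe_horn and the x axis of tray, either way round below 0.25 rad and linear speed of each of shoe_horn, red_bar, mug below 0.02 m/s and angular speed of each of shoe_horn, red_bar, mug below 0.2 rad/s and contact force between the fingers and shoe_horn below 0.3 N and x of red_bar in the frame of side_mat between -0.115 and 0.115 m and y of red_bar in the frame of side_mat between -0.085 and 0.085 m and z of red_bar in the frame of side_mat between -0.001 and 0.009 m and contact force between the fingers and red_bar below 0.3 N and x of mug in the frame of side_mat between -0.115 and 0.115 m and y of mug in the frame of side_mat between -0.085 and 0.085 m and z of mug in the frame of side_mat between -0.001 and 0.009 m and contact force between the fingers and mug below 0.3 N), for 0.2 s.
At the end, for the whole second after the job is handed in: Horn flat in the tray, within 20 mm along and 15 mm across of its middle and 0.25 rad of its length; red-grip bar upright within 15 mm of the pad's centre and 0.2 rad of its direction (either way round); mug upright within 15 mm of the coaster's centre; all released, at rest (x of shoe_horn in the frame of tray between -0.02 and 0.02 m and y of shoe_horn in the frame of tray between -0.015 and 0.015 m and z of shoe_horn in the frame of tray between -0.001 and 0.009 m and angle between each of shoe_horn, red_bar, mug's own z axis and vertical below 0.1 rad and angle between the x axis of shoe_horn and the x axis of tray, either way round below 0.25 rad and linear speed of each of shoe_horn, red_bar, mug below 0.02 m/s and angular speed of each of shoe_horn, red_bar, mug below 0.2 rad/s and contact force between the fingers and shoe_horn below 0.3 N and horizontal distance between red_bar and pad below 0.015 m and angle between the x axis of red_bar and the x axis of pad, either way round below 0.2 rad and z of red_bar in the frame of pad between -0.001 and 0.009 m and contact force between the fingers and red_bar below 0.3 N and horizontal distance between mug and coaster below 0.015 m and z of mug in the frame of coaster between -0.001 and 0.009 m and contact force between the fingers and mug below 0.3 N); the robot touches nothing.
It fails at once if the kettlebell is shifted by more than 20 mm (distance of kettlebell from where it was at the start of the episode above 0.02 m).
It fails at once if the yellow-grip bar is shifted by more than 20 mm (distance of yellow_bar from where it was at the start of the episode above 0.02 m).
It fails at once if the polish tin is shifted by more than 20 mm (distance of polish_tin from where it was at the start of the episode above 0.02 m).
It fails at once if the mug is tipped over (angle between mug's own z axis and vertical above 0.7 rad).
It fails at once if the red-grip bar is tipped over (angle between red_bar's own z axis and vertical above 0.7 rad).
It also fails if it takes over 138 s, if anything falls off the work surface, if the arm or the gripper's body presses on something with over 40 N, if the wrist force passes 120 N, or if a joint passes its speed limit or range.

## Working session

There is one attempt and no reset: what is moved stays moved. The work goes in short steps, Python scripts to look and compute and a shell command to move; the robot and the scene stay as the last step left them, time stands still between calls to the robot, and variables do not carry over. Pictures are saved under pics/ and viewed, and the job is handed in when it is done.

```bash
ls; mkdir -p pics
python3 - <<'E'
from plant import bot
import cv2
o=bot.get_obs(); print(o, bot.tcp_to_grasp)
for n in ["scene","top","wrist"]:
    c=bot.calibration(n); print(n,{k:(v if k!="cam_to_world" else [[round(float(a),3) for a in r] for r in v]) for k,v in c.items()})
    cv2.imwrite(f"pics/{n}0.png",cv2.cvtColor(bot.capture(n),cv2.COLOR_RGB2BGR))
E
```

```text
pics
{'time': 0.0, 'joint_positions': array([-1.34200815e+00,  3.42742425e-01,  1.52501590e+00,  1.08952761e-05,
        1.27541088e+00, -1.45983614e-01]), 'dq': array([-0.00243647, -0.00182638,  0.00035257,  0.00059293,  0.00191705,
       -0.00092617]), 'tau': array([ 7.40061532e-04, -4.31245816e+01, -2.44218886e+01,  7.17497477e-02,
        5.57788624e-02, -1.62716506e-04]), 'tool_pos': array([ 192.11935827, -488.14389411,  226.03513451]), 'tcp_rot': array([-3.14003439e+00, -2.39641602e-04,  3.74768421e-01]), 'contact_force': array([-0.30320695,  0.52650227, -0.04622207]), 'moment': array([0.00218772, 0.04863032, 0.01988522]), 'grip_width': 91.78933888935626} 18.8
scene {'fx': 478.93817324831645, 'fy': 478.93817324831645, 'cx': 312.5480335997473, 'cy': 239.82035121287694, 'k1': -0.13132715689072824, 'cam_to_world': [[0.616, 0.546, -0.567, 1101.107], [0.787, -0.422, 0.449, -467.423], [0.005, -0.724, -0.69, 750.445], [0.0, 0.0, 0.0, 1.0]]}
top {'fx': 622.6035094289177, 'fy': 622.6035094289177, 'cx': 327.3054717097585, 'cy': 239.82538774030098, 'k1': -0.0595158247536464, 'cam_to_world': [[-0.019, -0.996, 0.087, 419.141], [-1.0, 0.018, -0.021, 7.395], [0.02, -0.087, -0.996, 1174.249], [0.0, 0.0, 0.0, 1.0]]}
wrist {'fx': 350.07436394056685, 'fy': 350.07436394056685, 'cx': 316.2293160751065, 'cy': 241.70204399246748, 'k1': -0.020255353187358854, 'cam_to_world': [[0.365, -0.9, -0.24, 254.988], [-0.931, -0.353, -0.093, -463.21], [-0.001, 0.257, -0.966, 384.274], [0.0, 0.0, 0.0, 1.0]]}
```

View pics/top0.png

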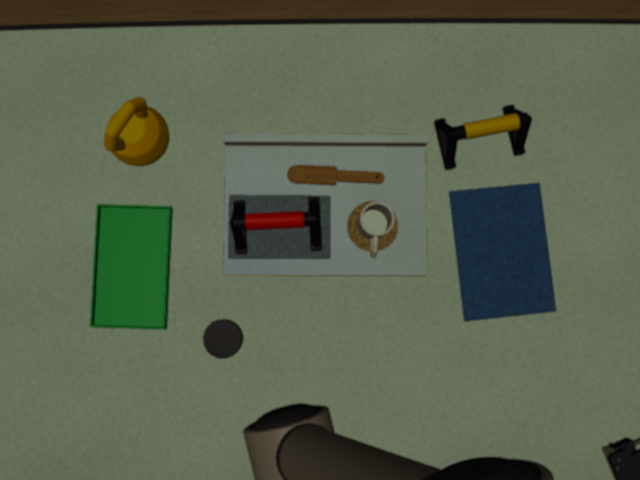

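View pics/scene0.png

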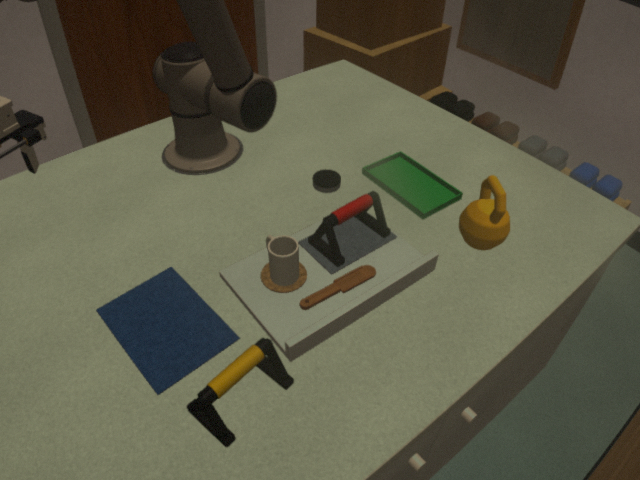

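View pics/wrist0.png

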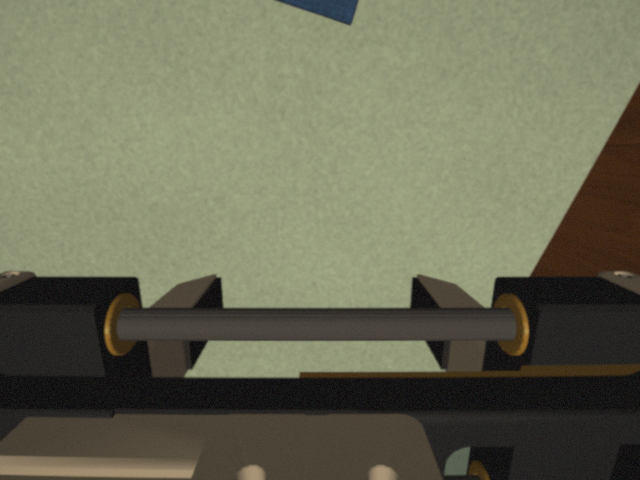

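The top picture shows the mat on the right (px 502,252), the tray on the left (132,266), the red bar at about (278,222), the mug at (376,219), the horn at (336,176) and the tin at (223,338). Next I measure them.

```bash
cat > h.py <<'E'
import numpy as np, cv2
from plant import bot
def ray(c,uv):
    uv=np.atleast_2d(np.float64(uv)); 
    K=np.array([[c["fx"],0,c["cx"]],[0,c["fy"],c["cy"]],[0,0,1.]])
    n=cv2.undistortPoints(uv.reshape(-1,1,2),K,np.array([c["k1"],0,0,0.])).reshape(-1,2)
    T=np.array(c["cam_to_world"]); d=np.c_[n,np.ones(len(n))]@T[:3,:3].T
    return T[:3,3],d
def onz(c,uv,z):
    o,d=ray(c,uv); return o+d*((z-o[2])/d[:,2])[:,None]
def proj(c,P):
    T=np.linalg.inv(np.array(c["cam_to_world"])); P=np.atleast_2d(P)@T[:3,:3].T+T[:3,3]
    s=P[:,:2]/P[:,2:]; r2=(s**2).sum(1,keepdims=True); s=s*(1+c["k1"]*r2)
    return s*[c["fx"],c["fy"]]+[c["cx"],c["cy"]]
def snap(n,f=None):
    c=bot.calibration(n); im=cv2.cvtColor(bot.capture(n),cv2.COLOR_RGB2BGR)
    if f: cv2.imwrite(f"pics/{f}.png",im)
    return c,im
def blob(im,lo,hi,box=None,k=1):
    m=cv2.inRange(cv2.cvtColor(im,cv2.COLOR_BGR2HSV),np.array(lo),np.array(hi))
    if box: 
        q=np.zeros_like(m); x0,y0,x1,y1=box; q[y0:y1,x0:x1]=m[y0:y1,x0:x1]; m=q
    cs,_=cv2.findContours(m,cv2.RETR_EXTERNAL,cv2.CHAIN_APPROX_NONE)
    return sorted(cs,key=cv2.contourArea)[-k:][::-1]
def rect(P):
    P=np.float32(P[:,:2]); (cx,cy),(w,h),a=cv2.minAreaRect(P)
    b=cv2.boxPoints(((cx,cy),(w,h),a)); e0,e1=b[1]-b[0],b[2]-b[1]
    e=e0 if np.linalg.norm(e0)>np.linalg.norm(e1) else e1
    return np.round([cx,cy],1),round(max(w,h),1),round(min(w,h),1),round(float(np.degrees(np.arctan2(e[1],e[0])))%180,1)
def tri(c1,u1,c2,u2):
    o1,d1=ray(c1,u1);o2,d2=ray(c2,u2);d1=d1[0]/np.linalg.norm(d1);d2=d2[0]/np.linalg.norm(d2)
    s=np.linalg.lstsq(np.c_[d1,-d2],o2-o1,rcond=None)[0]; a=o1+s[0]*d1;b=o2+s[1]*d2
    return (a+b)/2,np.linalg.norm(a-b)
E
cat > m0.py <<'E'
from h import *
im=cv2.imread("pics/top0.png");c=bot.calibration("top")
hsv=cv2.cvtColor(im,cv2.COLOR_BGR2HSV)
for n,p in dict(mat=(502,252),tray=(132,266),red=(278,220),horn=(336,176),horn2=(360,177),cork=(356,240),pad=(280,245),step=(400,160),mugin=(376,220),mugrim=(396,218),tin=(223,338),hand=(374,248)).items(): print(n,hsv[p[1],p[0]])
def R(n,lo,hi,box,z):
    b=blob(im,lo,hi,box)[0].reshape(-1,2); print(n,len(b),b.min(0),b.max(0),*rect(onz(c,b,z)))
R("mat",(95,80,20),(130,255,255),None,4)
R("tray",(50,150,30),(75,255,255),None,20)
R("red",(0,150,60),(5,255,255),None,92)
R("horn",(6,110,50),(20,255,255),(280,155,395,195),24)
R("pad",(0,0,30),(179,50,90),(225,190,335,262),22)
R("tin",(0,0,0),(179,255,55),(195,310,250,365),24)
R("cork",(10,80,40),(25,255,255),(340,195,402,256),22)
E
python3 m0.py
```

```text
mat [104 149  65]
tray [ 65 179 100]
red [  2 240 121]
horn [ 15 199  77]
horn2 [ 17 190  79]
cork [ 20 159  77]
pad [83 35 59]
step [ 54  31 117]
mugin [ 39  45 131]
mugrim [25 70 95]
tin [12 38 34]
hand [ 22  65 117]
mat 431 [450 184] [554 320] [ 493.9 -349.8] 245.7 175.7 4.7
tray 385 [ 91 205] [170 328] [477.4 348.3] 225.6 139.4 177.4
red 141 [245 211] [303 229] [549.4  76.9] 102.0 28.6 91.5
horn 205 [288 166] [383 184] [639.9 -34.8] 178.6 33.3 86.3
pad 324 [228 195] [330 258] [546.   72.4] 190.1 117.9 89.0
tin 108 [204 320] [242 357] [341.3 177.4] 69.7 67.2 89.0
cork 120 [348 202] [371 250] [544.7 -77. ] 90.2 42.3 177.3
```

Run:
```python
import cv2
im=cv2.imread("pics/top0.png");cv2.imwrite("pics/topz.png",cv2.resize(im[125:285,220:435],None,fx=3.7,fy=3.7,interpolation=cv2.INTER_CUBIC))
im=cv2.imread("pics/scene0.png");cv2.imwrite("pics/scz.png",cv2.resize(im[170:370,210:450],None,fx=3,fy=3,interpolation=cv2.INTER_CUBIC))
```

```text
(no output)
```

View pics/topz.png

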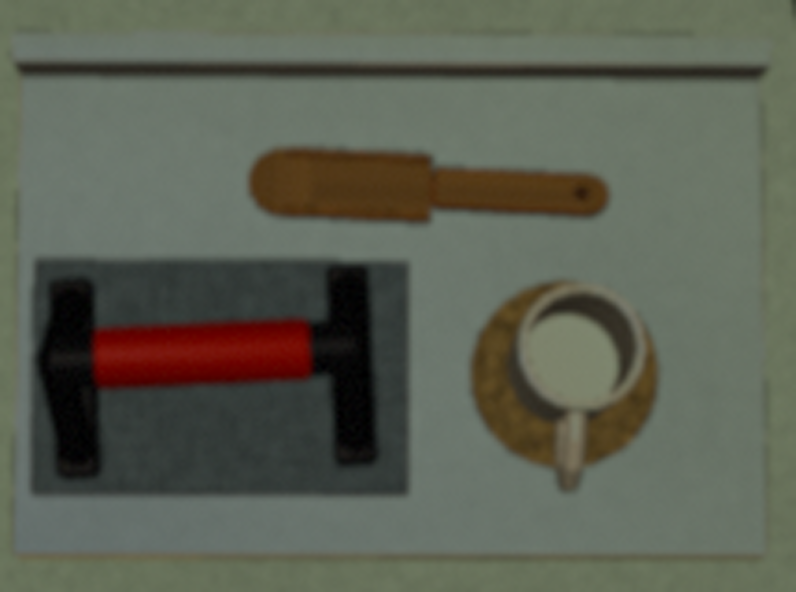

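View pics/scz.png

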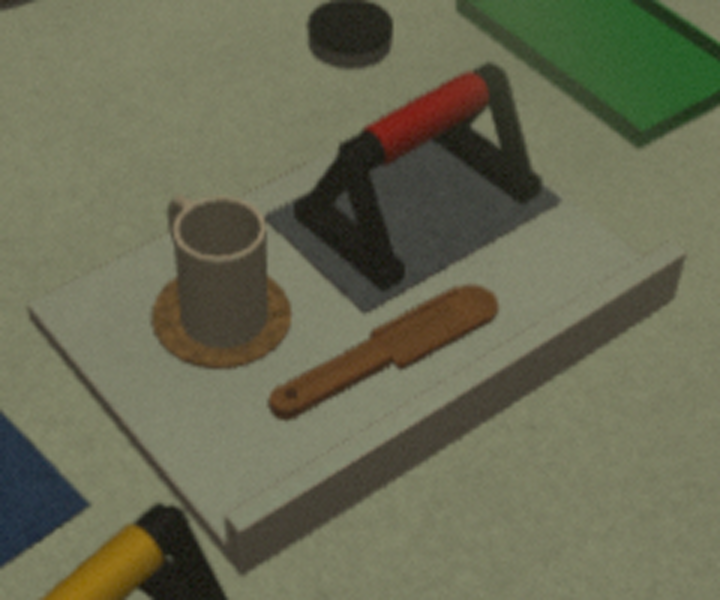

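The zoomed views show the red grip along y and the mug handle pointing towards the robot. The horn blade is on the left (+y) and its handle on the right. I refine the numbers with the correct heights and cross-check them with the second view.

```bash
cat > m1.py <<'E'
from h import *
im=cv2.imread("pics/top0.png");c=bot.calibration("top")
sc=cv2.imread("pics/scene0.png");cs=bot.calibration("scene")
r=blob(im,(0,150,60),(5,255,255))[0].reshape(-1,2); print("grip@107",rect(onz(c,r,107)))
r2=blob(sc,(0,150,60),(5,255,255),(310,180,400,240))[0].reshape(-1,2); print("grip sc",rect(onz(cs,r2,107)))
m=lambda b:np.array(cv2.minAreaRect(np.float32(b))[0])
print("tri grip",tri(c,m(r),cs,m(r2)))
u=lambda x,y:(x/3.7+220,y/3.7+125)
rim=[u(516,345),u(648,347),u(582,282),u(578,412)]; P=onz(c,rim,107); print("rim",P.round(1)[:,:2])
cor=[u(472,375),u(658,375),u(565,280),u(566,468)]; P=onz(c,cor,22); print("cork",P.round(1)[:,:2])
s=lambda x,y:(x/3+210,y/3+170)
P=onz(cs,[s(174,232),s(266,228),s(220,200),s(220,263)],107);print("rim sc",P.round(1)[:,:2],P.mean(0))
P=onz(cs,[s(153,312),s(290,315),s(222,268),s(222,366)],22);print("cork sc",P.round(1)[:,:2],P.mean(0))
P=onz(c,[u(570,488)],100); print("handle",P)
P=onz(c,[u(250,183),u(608,195)],24);print("horn ends",P)
P=onz(cs,[s(498,300),s(270,407)],26);print("horn ends sc",P)
pad=onz(cs,[s(562,200),s(365,310),s(266,214)],22);print("pad sc corners",pad.round(1)); print((pad[0]+pad[2])/2)
y=blob(im,(15,150,60),(30,255,255),(440,95,535,170))[0].reshape(-1,2);print("yellow",rect(onz(c,y,85)))
k=blob(im,(15,150,60),(30,255,255),(90,90,180,175))[0].reshape(-1,2);print("kb",rect(onz(c,k,60)))
P=onz(c,[(445,167),(528,152)],10);print("yb feet",P)
for h in(20,): 
  b=blob(im,(50,150,30),(75,255,255))[0].reshape(-1,2);print("tray0",rect(onz(c,b,10)))
b=blob(sc,(95,80,20),(130,255,255),(90,260,250,400))[0].reshape(-1,2);print("mat sc",rect(onz(cs,b,4)))
b=blob(sc,(50,120,30),(75,255,255))[0].reshape(-1,2);print("tray sc",rect(onz(cs,b,12)))
E
python3 m1.py
```

```text
grip@107 (array([547.6,  75.9]), 100.6, 28.2, 91.5)
grip sc (array([546. ,  81.4]), 103.4, 33.2, 91.9)
tri grip (array([547.76990067,  76.41045782, 109.51150834]), np.float64(1.625360124431658))
rim [[ 548.3  -71.5]
 [ 546.3 -133.4]
 [ 577.5 -103.2]
 [ 516.4  -99.7]]
cork [[ 543.8  -55.3]
 [ 542.1 -149.2]
 [ 591.3 -103.5]
 [ 496.  -101.5]]
rim sc [[ 536.3 -129.4]
 [ 569.4  -80.7]
 [ 530.1  -88.8]
 [ 576.8 -122.2]] [ 553.13623316 -105.29275602  107.        ]
cork sc [[ 517.5 -140.1]
 [ 577.   -67.6]
 [ 512.4  -78.3]
 [ 585.5 -130.8]] [ 548.13005559 -104.21378235   22.        ]
handle [[481.36933653 -95.75552247 100.        ]]
horn ends [[ 643.14653738   54.97473195   24.        ]
 [ 634.16468758 -126.28477001   24.        ]]
horn ends sc [[ 656.68772742   51.5368799    26.        ]
 [ 634.97708263 -128.28310931   26.        ]]
pad sc corners [[610.  162.1  22. ]
 [604.9 -24.2  22. ]
 [487.4 -20.9  22. ]]
[548.70655847  70.60815611  22.        ]
yellow (array([ 716.1, -317.9]), 102.4, 29.2, 100.5)
kb (array([716.1, 329.7]), 114.5, 111.6, 46.0)
yb feet [[ 655.86204913 -244.77689737   10.        ]
 [ 683.32815799 -407.50721269   10.        ]]
tray0 (array([477.9, 351.2]), 227.6, 140.7, 177.4)
mat sc (array([ 497.1, -352.9]), 245.9, 175.8, 4.6)
tray sc (array([487.4, 353.2]), 222.0, 139.5, 178.1)
```

```bash
python3 -m inch '[12,19,0,0,0,35,1, 24,38,0,0,0,70,1, 24,38,0,0,0,70,1, 24,38,0,0,0,70,1, 24,38,0,0,0,70,1]'
```

```text
time: 0.65
tool_pos: [326.1, -275.3, 226.3]
tcp_rot: [-3.141, -0.0, 1.13]
contact_force: [0.8, -0.8, 0.4]
grip_width: 91.7
```

```bash
python3 -m inch '[22,35,0,0,0,27,1,22,35,0,0,0,27,1,22,35,0,0,0,27,1,22,35,0,0,0,27,1,22,35,0,0,0,27,1]'; python3 -m inch '[0,0,0,0,0,0,1,0,0,0,0,0,0,1,0,0,0,0,0,0,1,0,0,0,0,0,0,1,0,0,0,0,0,0,1]'
```

```text
time: 1.15
tool_pos: [459.0, -63.3, 226.4]
tcp_rot: [-3.141, 0.0, 1.603]
contact_force: [0.4, -1.4, 0.1]
grip_width: 92.1
time: 1.65
tool_pos: [458.6, -64.5, 226.5]
tcp_rot: [-3.141, 0.0, 1.6]
contact_force: [-0.0, -0.3, -0.1]
grip_width: 91.7
```

Now over the bar, and a wrist look before descending.

```bash
python3 -m inch '[8.9,14.05,0,0,0,0,1,8.9,14.05,0,0,0,0,1,8.9,14.05,0,0,0,0,1,8.9,14.05,0,0,0,0,1,8.9,14.05,0,0,0,0,1]'
python3 - <<'E'
from h import *
snap("wrist","w1")
E
```

```text
time: 2.15
tool_pos: [548.1, 76.8, 225.9]
tcp_rot: [-3.14, 0.0, 1.602]
contact_force: [0.1, 0.3, 0.2]
grip_width: 92.0
```

View pics/w1.png

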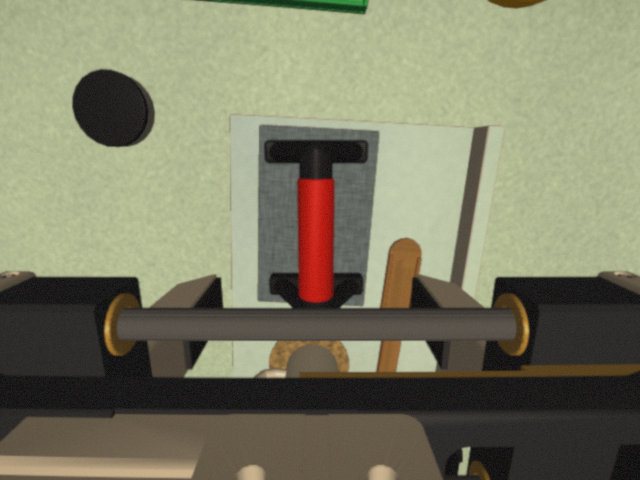

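The wrist view has the grip centred between the fingers (column 317), and the tool is aligned. Descending to grip centre height.

```bash
python3 -m inch '[0,0,-4,0,0,0,1,0,0,-8,0,0,0,1,0,0,-12,0,0,0,1,0,0,-13.6,0,0,0,1,0,0,-13.6,0,0,0,1]'; python3 -m inch '[0,0,-0.2,0,0,0,-1,0,0,-0.2,0,0,0,-1,0,0,-0.2,0,0,0,-1,0,0,-0.2,0,0,0,-1,0,0,-0.2,0,0,0,-1]';python3 -m inch '[0,0,0,0,0,0,-1,0,0,0,0,0,0,-1,0,0,0,0,0,0,-1,0,0,0,0,0,0,-1,0,0,0,0,0,0,-1]'
```

```text
time: 2.7
tool_pos: [544.9, 73.4, 87.8]
tcp_rot: [-3.134, 0.001, 1.598]
contact_force: [-0.3, -0.9, 0.2]
grip_width: 91.5
time: 3.2
tool_pos: [545.2, 73.5, 86.4]
tcp_rot: [-3.135, 0.001, 1.599]
contact_force: [0.1, 0.6, 0.7]
grip_width: 56.4
time: 3.7
tool_pos: [546.1, 73.5, 86.8]
tcp_rot: [-3.137, 0.001, 1.599]
contact_force: [3.3, -0.3, 1.2]
grip_width: 29.1
```

```bash
python3 -m inch '[0,0,1,0,0,0,-1,0,0,4,0,0,0,-1,0,0,8,0,0,0,-1,0,0,12,0,0,0,-1,0,0,12,0,0,0,-1]'
python3 - <<'E'
from h import *
snap("scene","s2")
print(bot.get_obs()["tool_pos"],bot.get_obs()["grip_width"],bot.get_obs()["contact_force"],bot.get_obs()["moment"])
E
```

```text
time: 4.2
tool_pos: [548.2, 73.6, 212.5]
tcp_rot: [3.137, 0.001, 1.599]
contact_force: [0.5, 0.2, -3.2]
grip_width: 29.2
[546.71482639  73.53398493 209.27804737] 29.043704003957707 [ 0.07053064  0.05580786 -4.55128992] [-0.04853399 -0.10808378  0.06556338]
```

View pics/s2.png

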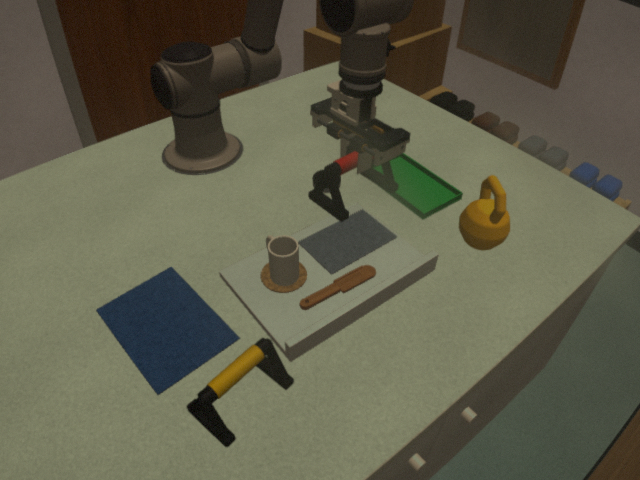

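Bar held level (scene view, about (335,185)), and the pad, mug and horn are undisturbed. Carrying it to the mat.

```bash
for i in 1; do python3 -m inch '[-1,-4,0,0,0,1,-1,-3,-12,0,0,0,2,-1,-5,-20,0,0,0,3,-1,-6,-24,0,0,0,3,-1,-6,-24,0,0,0,3,-1]'; done; python3 -m inch '[-1,-4,0,0,0,0,-1,-3,-12,0,0,0,0,-1,-4.5,-18,0,0,0,0,-1,-4.5,-18,0,0,0,0,-1,-4.5,-18,0,0,0,0,-1]'
```

```text
time: 4.75
tool_pos: [486.0, -161.4, 207.3]
tcp_rot: [-3.137, -0.001, 1.651]
contact_force: [1.3, -0.5, -4.9]
grip_width: 29.1
time: 5.25
tool_pos: [438.1, -345.8, 204.8]
tcp_rot: [-3.133, -0.003, 1.646]
contact_force: [1.2, 1.9, -3.2]
grip_width: 29.4
```

```bash
python3 -m inch '[0,-1,-2,0,0,0,-1,0,-1,-6,0,0,0,-1,0,-1,-10,0,0,0,-1,0,-1,-12,0,0,0,-1,0,-1,-12,0,0,0,-1]'; python3 -m inch '[0,0,0,0,0,0,-1,0,0,0,0,0,0,-1,0,0,0,0,0,0,-1,0,0,0,0,0,0,-1,0,0,0,0,0,0,-1]'
```

```text
time: 5.75
tool_pos: [435.4, -352.5, 79.9]
tcp_rot: [-3.126, -0.012, 1.646]
contact_force: [-0.6, 0.3, -3.5]
grip_width: 29.1
time: 6.25
tool_pos: [435.6, -352.8, 80.7]
tcp_rot: [-3.127, -0.01, 1.646]
contact_force: [-0.1, -0.5, -3.3]
grip_width: 28.7
```

```bash
python3 -m inch '[0,0,-0.3,0,0,0,-1,0,0,-0.6,0,0,0,-1,0,0,-0.9,0,0,0,-1,0,0,-1.1,0,0,0,-1,0,0,-1.1,0,0,0,-1]'; python3 -m inch '[0,0,-0.1,0,0,0,-1,0,0,-0.1,0,0,0,-1,0,0,-0.1,0,0,0,0,0,0,-0.1,0,0,0,1,0,0,-0.1,0,0,0,1]'; python3 -m inch '[0,0,0,0,0,0,1,0,0,0,0,0,0,1,0,0,0,0,0,0,1,0,0,0,0,0,0,1,0,0,0,0,0,0,1]'
```

```text
time: 6.75
tool_pos: [435.5, -352.6, 69.2]
tcp_rot: [-3.126, -0.011, 1.646]
contact_force: [-0.1, -0.3, -4.6]
grip_width: 29.1
time: 7.25
tool_pos: [435.7, -352.9, 68.6]
tcp_rot: [-3.127, -0.01, 1.646]
contact_force: [0.4, -0.3, 0.3]
grip_width: 48.9
time: 7.75
tool_pos: [435.7, -352.9, 68.6]
tcp_rot: [-3.127, -0.01, 1.646]
contact_force: [-0.0, -0.2, -0.4]
grip_width: 88.4
```

```bash
python3 -m inch '[0,0,4,0,0,0,1,0,0,8,0,0,0,1,0,0,12,0,0,8,1,0,0,15,0,0,16,1,0,0,15,0,0,24,1]'
python3 - <<'E'
from h import *
c,im=snap("top","t3")
o=bot.get_obs();print(o["tool_pos"],o["tcp_rot"])
E
```

```text
time: 8.25
tool_pos: [437.2, -354.5, 223.7]
tcp_rot: [-3.129, -0.001, 2.071]
contact_force: [0.6, 0.2, 0.2]
grip_width: 92.1
[ 436.46015144 -353.6885667   221.26190515] [-3.12818427 -0.00525368  2.07744304]
```

View pics/t3.png

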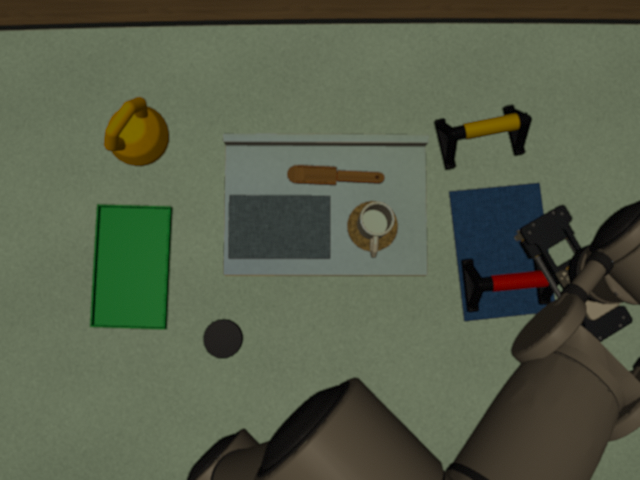

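The bar stands on the mat at about (505,282), and the horn and mug are unmoved. Going to the mug.

```bash
python3 -m inch '[4,10,0,0,0,8,1,7,17,0,0.3,-0.3,16,1,11.1,25.1,-1,0.3,-0.5,24,1,11.1,25.1,-1,0.3,-0.6,32,1,11.1,25.1,-1,0.3,-0.6,40,1]';python3 -m inch '[0,0,0,0,0,8,1,0,0,0,0,0,16,1,0,0,0,0,0,16,1,0,0,0,0,0,16,1,0,0,0,0,0,16,1]'
```

```text
time: 8.8
tool_pos: [537.3, -122.8, 211.9]
tcp_rot: [-3.139, -0.002, 2.778]
contact_force: [0.5, 0.1, 0.0]
grip_width: 91.9
time: 9.3
tool_pos: [537.1, -123.2, 211.6]
tcp_rot: [-3.139, -0.002, 3.053]
contact_force: [-0.9, 0.5, -0.8]
grip_width: 91.7
```

```bash
python3 -m inch '[1,2.07,-2,0,0,0,1,1,2.07,-4,0,0,0,1,1,2.07,-5,0,0,0,1,1,2.07,-5,0,0,0,1,1,2.07,-5,0,0,0,1]'
python3 - <<'E'
from h import *
c,im=snap("wrist","w4")
print(bot.get_obs()["tool_pos"])
im=cv2.imread("pics/t3.png");c=bot.calibration("top")
b=blob(im,(0,0,30),(179,60,90),(225,190,333,262))[0].reshape(-1,2);print("pad",rect(onz(c,b,22)))
r=blob(im,(0,150,60),(5,255,255))[0].reshape(-1,2); print("grip",rect(onz(c,r,89)))
E
```

```text
time: 9.8
tool_pos: [547.3, -103.1, 162.2]
tcp_rot: [-3.139, -0.002, 3.051]
contact_force: [0.1, -0.1, -0.4]
grip_width: 91.7
[ 547.52679961 -103.11171333  162.55195608]
pad (array([546. ,  72.3]), 189.9, 117.9, 89.0)
grip (array([ 436.4, -353.9]), 99.3, 27.5, 93.0)
```

View pics/w4.png

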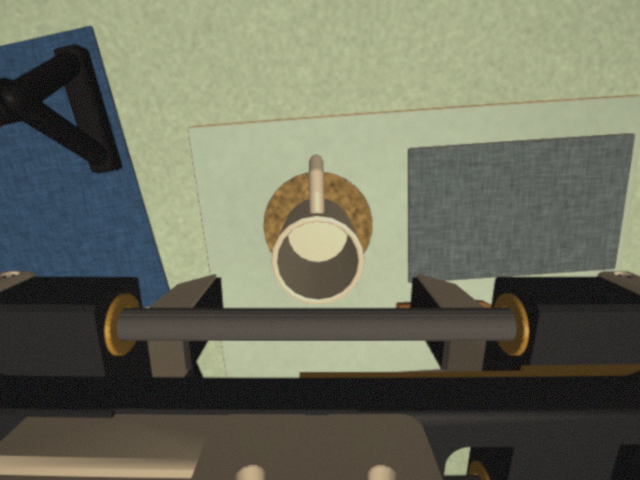

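The mug is centred between the fingers (col 318) and its handle points straight away from the gripper. Descend and grip.

```bash
python3 -m inch '[0,0,-3,0,0,0,1,0,0,-6,0,0,0,1,0,0,-9,0,0,0,1,0,0,-10.4,0,0,0,1,0,0,-10.4,0,0,0,1]'; python3 -m inch '[0,0,0,0,0,0,-1,0,0,0,0,0,0,-1,0,0,0,0,0,0,-1,0,0,0,0,0,0,-1,0,0,0,0,0,0,-1]';python3 -m inch '[0,0,0,0,0,0,-1,0,0,0,0,0,0,-1,0,0,0,0,0,0,-1,0,0,0,0,0,0,-1,0,0,0,0,0,0,-1]'
```

```text
time: 10.35
tool_pos: [546.7, -103.1, 57.4]
tcp_rot: [-3.139, -0.003, 3.051]
contact_force: [1.0, 0.1, 0.8]
grip_width: 91.7
time: 10.85
tool_pos: [547.1, -103.1, 58.1]
tcp_rot: [-3.139, -0.002, 3.051]
contact_force: [-0.4, -0.4, 3.8]
grip_width: 58.3
time: 11.35
tool_pos: [547.0, -103.1, 58.1]
tcp_rot: [-3.139, -0.003, 3.051]
contact_force: [-0.4, 0.5, 0.6]
grip_width: 58.0
```

```bash
python3 -m inch '[0,0,1,0,0,0,-1,0,0,3,0,0,0,-1,0,0,6,0,0,0,-1,0.2,-4,8,0,0,0,-1,0.4,-8,8,0,0,0,-1]'; python3 -m inch '[0.2,-4,0,0,0,0,-1,0.5,-8,0,0,0,0,-1,0.7,-12,0,0,0,0,-1,1,-16,0,0,0,0,-1,1,-16,0,0,0,0,-1]'
```

```text
time: 11.85
tool_pos: [553.0, -184.0, 142.2]
tcp_rot: [-3.137, 0.004, 3.054]
contact_force: [0.5, 0.2, -1.8]
grip_width: 58.7
time: 12.35
tool_pos: [562.2, -349.4, 142.2]
tcp_rot: [-3.134, 0.005, 3.049]
contact_force: [0.3, 0.5, -1.7]
grip_width: 58.6
```

```bash
python3 -m inch '[0,0.3,-3,0,0,0,-1,0,0.3,-6,0,0,0,-1,0,0.3,-8,0,0,0,-1,0,0.3,-9.2,0,0,0,-1,0,0.3,-9.2,0,0,0,-1]'; python3 -m inch '[0,0,-0.2,0,0,0,-1,0,0,-0.4,0,0,0,-1,0,0,-0.6,0,0,0,-1,0,0,-0.7,0,0,0,-1,0,0,-0.7,0,0,0,-1]'
```

```text
time: 12.85
tool_pos: [561.5, -345.3, 48.7]
tcp_rot: [-3.136, 0.002, 3.049]
contact_force: [-0.0, -0.1, -2.3]
grip_width: 58.5
time: 13.35
tool_pos: [561.5, -345.4, 41.9]
tcp_rot: [-3.136, 0.002, 3.049]
contact_force: [-0.3, -0.9, -1.4]
grip_width: 58.7
```

```bash
python3 -m inch '[0,0,-0.2,0,0,0,-1,0,0,-0.2,0,0,0,-1,0,0,-0.2,0,0,0,-0.2,0,0,-0.2,0,0,0,0.4,0,0,-0.2,0,0,0,1]'; python3 -m inch '[0,0,0,0,0,0,1,0,0,0,0,0,0,1,0,0,0,0,0,0,1,0,0,0,0,0,0,1,0,0,0,0,0,0,1]';python3 -m inch '[0,0,2,0,0,0,1,0,0,6,0,0,0,1,0,0,10,0,0,0,1,0,0,14,0,0,0,1,0,0,16,0,0,0,1]'
python3 - <<'E'
from h import *
snap("scene","s5")
E
```

```text
time: 13.85
tool_pos: [561.6, -345.4, 40.0]
tcp_rot: [-3.136, 0.002, 3.049]
contact_force: [-0.8, 0.8, 0.1]
grip_width: 68.2
time: 14.35
tool_pos: [561.5, -345.4, 40.0]
tcp_rot: [-3.136, 0.002, 3.049]
contact_force: [0.1, 0.2, 0.8]
grip_width: 91.8
time: 14.85
tool_pos: [562.6, -346.2, 204.5]
tcp_rot: [-3.133, 0.007, 3.049]
contact_force: [0.7, 0.4, 0.3]
grip_width: 91.7
```

View pics/s5.png

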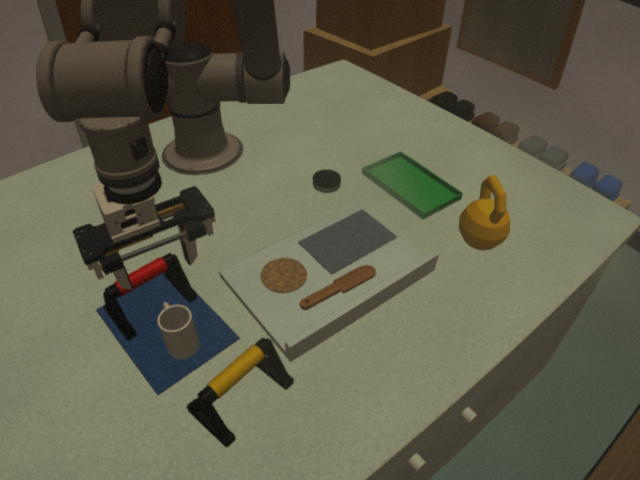

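The mug at (178,332) and the red bar at (142,277) both stand on the mat, with the horn unmoved. Now the horn: a look from behind its handle end.

```bash
python3 -m inch '[2,4,0,0,0,-8,1,4,8,0,0,0,-16,1,6,13,0,0,0,-24,1,7.6,17.6,0,0,0,-32,1,7.6,17.6,0,0,0,-40,1]';python3 -m inch '[0,0,0,0,0,-8,1,0,0,0,0,0,-16,1,0,0,0,0,0,-24,0,0,0,0,0,0,-32,0,0,0,0,0,0,-40,0]'; python3 -m inch '[0,0,0,0,0,-7.5,0.1,0,0,0,0,0,-7.5,0.1,0,0,0,0,0,-7.5,0.1,0,0,0,0,0,-7.5,0.1,0,0,0,0,0,-7.5,0.1]'
python3 - <<'E'
from h import *
c,im=snap("wrist","w6"); print(c["cam_to_world"])
cv2.imwrite("pics/w6c.png",im)
b=blob(im,(4,110,30),(22,255,255),None,3)
for x in b:
  x=x.reshape(-1,2); print(cv2.contourArea(x),x.min(0),x.max(0),rect(onz(c,x,24)))
snap("top","t6")
E
```

```text
time: 15.4
tool_pos: [640.7, -164.2, 206.2]
tcp_rot: [-3.132, 0.008, 2.352]
contact_force: [-1.0, -1.4, 0.4]
grip_width: 91.5
time: 15.9
tool_pos: [640.5, -164.0, 205.3]
tcp_rot: [-3.131, 0.008, 1.648]
contact_force: [-0.2, 0.8, -0.4]
grip_width: 72.3
time: 16.4
tool_pos: [640.5, -164.0, 205.2]
tcp_rot: [-3.131, 0.008, 1.519]
contact_force: [0.4, -0.4, 0.2]
grip_width: 50.5
[[ 9.98535354e-01 -4.83578844e-02 -2.42623407e-02  6.44441889e+02]
 [-5.30544963e-02 -9.63065626e-01 -2.63988297e-01 -9.40329155e+01]
 [-1.06003108e-02  2.64888874e-01 -9.64220679e-01  3.62799295e+02]
 [ 0.00000000e+00  0.00000000e+00  0.00000000e+00  1.00000000e+00]]
7545.5 [166 109] [263 208] (array([ 543.7, -101.9]), 92.7, 91.7, 176.6)
5243.5 [291   0] [331 181] (array([637.7, -49.8]), 153.2, 34.6, 86.0)
4323.5 [601  32] [639 275] (array([ 929. , -128.8]), 231.9, 39.2, 100.3)
```

View pics/w6.png

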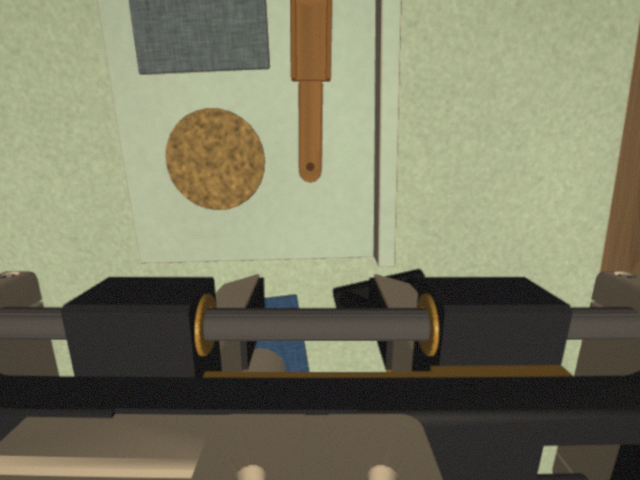

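The wrist view shows the coaster at (215,158) with its measured centre at (543.7,-101.9), in agreement, and the horn handle from (310,181) up to the blade step at row 80. I measure the handle line.

Run:
```python
from h import *
im=cv2.imread("pics/w6.png"); c=bot.calibration("wrist")
b=blob(im,(4,110,30),(22,255,255),(280,90,340,190))[0].reshape(-1,2); P=onz(c,b,30); print("handle",rect(P),P.min(0),P.max(0))
E=onz(c,[(300,88),(323,88),(299.5,165),(321.5,165),(310,182),(311,80)],30);print(E.round(1))
im=cv2.imread("pics/t6.png");ct=bot.calibration("top")
for box in((340,155,395,195),(285,155,330,195),(280,155,395,195)):
  b=blob(im,(6,110,40),(22,255,255),box)[0].reshape(-1,2);print(box,rect(onz(ct,b,27)))
b=blob(im,(10,80,40),(25,255,255),(340,195,405,260))[0].reshape(-1,2);print("cork",rect(onz(ct,b,22)))
b=blob(im,(50,150,30),(75,255,255))[0].reshape(-1,2);print("tray",rect(onz(ct,b,20)))
```

```text
handle (array([635.9, -85.8]), 80.0, 20.3, 86.2) [ 623.68011793 -125.71511749   30.        ] [647.78047361 -45.41701903  30.        ]
[[ 629.3  -43.8   30. ]
 [ 649.6  -44.9   30. ]
 [ 624.5 -110.4   30. ]
 [ 645.  -111.5   30. ]
 [ 633.4 -126.6   30. ]
 [ 639.4  -37.8   30. ]]
(340, 155, 395, 195) (array([637. , -77.3]), 69.6, 19.4, 86.1)
(285, 155, 330, 195) (array([641.9,  15.8]), 76.6, 32.2, 89.1)
(280, 155, 395, 195) (array([639.5, -28.9]), 166.6, 32.6, 86.0)
cork (array([545.2, -76.7]), 88.2, 41.1, 178.7)
tray (array([477.3, 348.3]), 225.3, 139.2, 177.4)
```

```bash
cat > go.py <<'E'
import sys,numpy as np
from scipy.spatial.transform import Rotation as R
from plant import bot
x,y,z,yaw=map(float,sys.argv[1:])
o=bot.get_obs();p=o["tool_pos"]
d=R.from_euler("xyz",[np.pi,0,np.radians(yaw)])*R.from_euler("xyz",o["tcp_rot"]).inv()
print("shift cm",((np.array([x,y,z])-p)/10).round(2),"turn deg",np.degrees(d.as_rotvec()).round(2))
E
python3 go.py 638.5 -50.5 80 86.2
```

```text
shift cm [ -0.2   11.35 -12.53] turn deg [ 0.42 -0.63 -0.77]
```

```bash
python3 -m inch '[-0.1,4,-3,0,0,0,0.1,-0.2,8,-6,0.2,-0.3,-0.4,0.1,-0.2,11.35,-9,0.4,-0.6,-0.8,0.1,-0.2,11.35,-12.5,0.4,-0.6,-0.8,0.1,-0.2,11.35,-12.5,0.4,-0.6,-0.8,0.1]'; python3 go.py 638.5 -50.5 21 86.2;  python3 - <<'E'
from h import *
snap("scene","s7")
im=cv2.imread("pics/s7.png");cv2.imwrite("pics/s7.png",cv2.resize(im[100:370,210:510],None,fx=2.2,fy=2.2))
E
```

```text
time: 17.0
tool_pos: [635.3, -48.8, 75.6]
tcp_rot: [-3.132, -0.001, 1.506]
contact_force: [0.0, -0.4, -0.2]
grip_width: 50.5
shift cm [ 0.32 -0.17 -5.46] turn deg [-0.08 -0.56 -0.11]
```

View pics/s7.png

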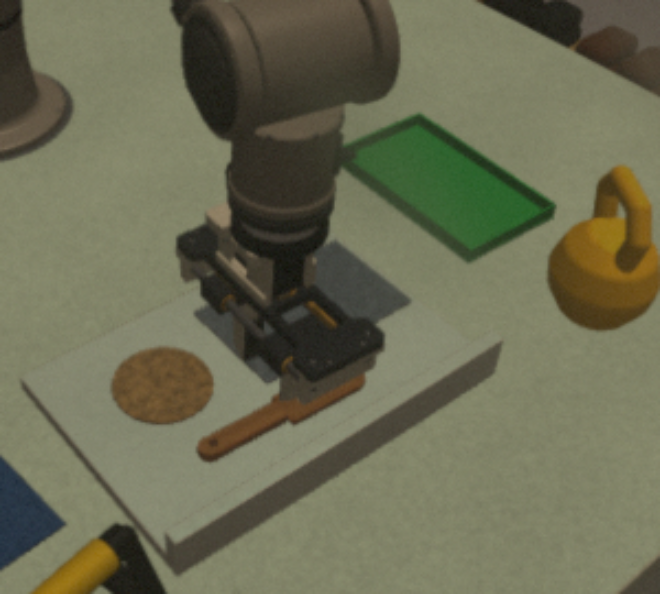

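The fingers straddle the horn near the blade/handle step, as planned. Descending in two stages.

```bash
python3 -m inch '[0.3,-0.2,-2,0,-0.3,0,0.1,0.3,-0.2,-4,0,-0.6,0,0.1,0.3,-0.2,-4.8,0,-0.6,0,0.1,0.3,-0.2,-4.8,0,-0.6,0,0.1,0.3,-0.2,-4.8,0,-0.6,0,0.1]'; python3 go.py 638.5 -50.5 21.5 86.2
```

```text
time: 17.55
tool_pos: [641.3, -52.7, 32.3]
tcp_rot: [3.134, -0.0, 1.505]
contact_force: [-0.3, 0.1, 0.6]
grip_width: 50.5
shift cm [-0.28  0.22 -1.08] turn deg [ 0.01  0.45 -0.01]
```

```bash
python3 -m inch '[-0.2,0.2,-0.5,0,0.2,0,0.1,-0.2,0.2,-0.7,0,0.3,0,0.1,-0.2,0.2,-0.7,0,0.3,0,0.1,-0.2,0.2,-0.7,0,0.3,0,0.1,-0.2,0.2,-0.7,0,0.3,0,0.1]'; python3 go.py 638.5 -50.5 21.5 86.2
```

```text
time: 18.05
tool_pos: [639.3, -50.6, 25.4]
tcp_rot: [3.139, 0.0, 1.505]
contact_force: [0.0, -0.2, -0.9]
grip_width: 50.6
shift cm [-0.08  0.01 -0.39] turn deg [ 0.01  0.16 -0.01]
```

```bash
python3 -m inch '[-0.1,0,-0.2,0,0.1,0,0.1,-0.1,0,-0.4,0,0.1,0,0.1,-0.1,0,-0.4,0,0.1,0,0,-0.1,0,-0.4,0,0.1,0,-1,-0.1,0,-0.4,0,0.1,0,-1]'; python3 -m inch '[0,0,0,0,0,0,-1,0,0,0,0,0,0,-1,0,0,0,0,0,0,-1,0,0,0,0,0,0,-1,0,0,0,0,0,0,-1]'
```

```text
time: 18.55
tool_pos: [638.4, -50.7, 21.4]
tcp_rot: [3.141, 0.0, 1.505]
contact_force: [-0.8, 0.2, 0.8]
grip_width: 34.6
time: 19.05
tool_pos: [638.4, -50.7, 21.5]
tcp_rot: [3.14, 0.0, 1.505]
contact_force: [0.5, 0.3, 0.8]
grip_width: 21.2
```

Gripped at 21.2 mm, which matches the handle. Lift and check.

```bash
python3 -m inch '[0,0,1,0,0,0,-1,0,0,3,0,0,0,-1,0,0,6,0,0,0,-1,0,0,9,0,0,0,-1,0,0,9,0,0,0,-1]'
python3 - <<'E'
from h import *
snap("scene","s8");print(bot.get_obs()["tool_pos"],bot.get_obs()["grip_width"])
im=cv2.imread("pics/s8.png");cv2.imwrite("pics/s8.png",cv2.resize(im[100:370,210:510],None,fx=2.2,fy=2.2))
E
python3 go.py 496.5 348.7 120 177.4
```

```text
time: 19.55
tool_pos: [641.1, -51.2, 117.1]
tcp_rot: [3.131, 0.001, 1.505]
contact_force: [0.1, 1.0, 1.0]
grip_width: 21.7
[639.84739683 -50.94202771 114.60310019] 21.57719214795936
shift cm [-14.33  39.96   0.54] turn deg [-0.24  0.35 91.18]
```

View pics/s8.png

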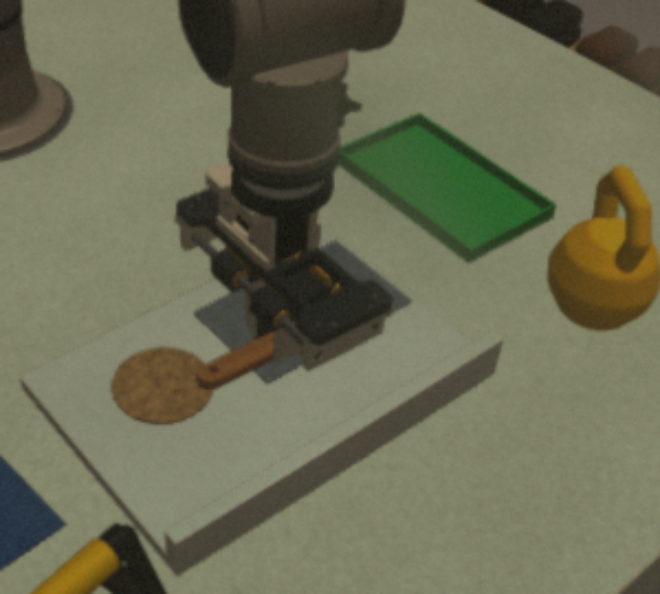

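The horn is held level above the step. Carrying it to the tray, turning on the way.

```bash
python3 -m inch '[-1.4,4,0,0,0,4,-1,-4,11,0.5,0,0,12,-1,-6,16,0.5,0,0,20,-1,-7.2,20,0.5,0,0,28,-1,-7.2,20,0.5,0,0,28,-1]';python3 -m inch '[-1.4,4,0,0,0,8,-1,-4,11,0.5,0,0,16,-1,-6,16,0.5,0,0,24,-1,-7.2,20,0.5,0,0,32,-1,-7.2,20,0.5,0,0,32,-1]'; python3 go.py 496.5 348.7 120 177.4
```

```text
time: 20.1
tool_pos: [565.1, 152.7, 118.8]
tcp_rot: [3.137, -0.001, 2.0]
contact_force: [0.5, 0.1, -0.5]
grip_width: 21.5
time: 20.6
tool_pos: [490.4, 356.3, 122.9]
tcp_rot: [3.138, -0.003, 2.566]
contact_force: [0.0, 0.1, -1.1]
grip_width: 21.5
shift cm [ 0.61 -0.76 -0.29] turn deg [-0.22 -0.09 30.36]
```

```bash
python3 -m inch '[0.6,-0.7,-1,0,0,8,-1,0.6,-0.7,-2,0,0,16,-1,0.6,-0.7,-4,0,0,24,-1,0.6,-0.7,-6,0,0,30.4,-1,0.6,-0.7,-6,0,0,30.4,-1]'; python3 -m inch '[0,0,0,0,0,0,-1,0,0,0,0,0,0,-1,0,0,0,0,0,0,-1,0,0,0,0,0,0,-1,0,0,0,0,0,0,-1]'; python3 go.py 496.5 348.7 8 177.4
python3 - <<'E'
from h import *
c,im=snap("wrist","w9")
ct,im=snap("top","t9")
cv2.imwrite("pics/t9z.png",cv2.resize(im[180:350,70:300],None,fx=3.4,fy=3.4))
E
```

```text
time: 21.1
tool_pos: [494.0, 348.0, 59.3]
tcp_rot: [-3.141, -0.009, 3.098]
contact_force: [-0.5, -0.8, -0.7]
grip_width: 21.7
time: 21.6
tool_pos: [494.3, 348.1, 59.9]
tcp_rot: [-3.141, -0.008, 3.097]
contact_force: [1.0, -0.3, 0.1]
grip_width: 21.5
shift cm [ 0.22  0.06 -5.19] turn deg [-0.01 -0.48 -0.07]
```

View pics/w9.png

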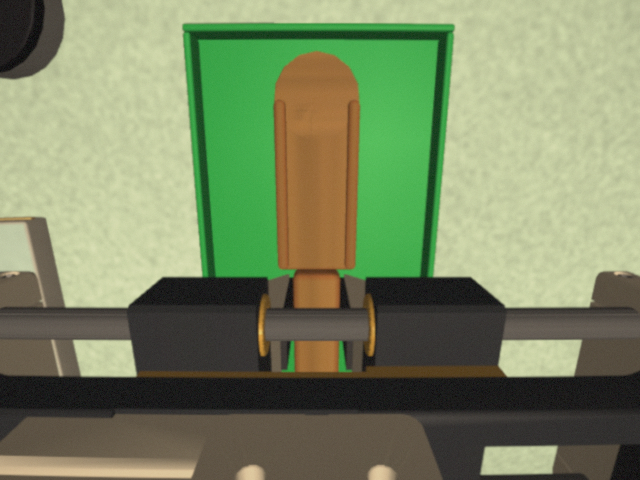

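View pics/t9z.png

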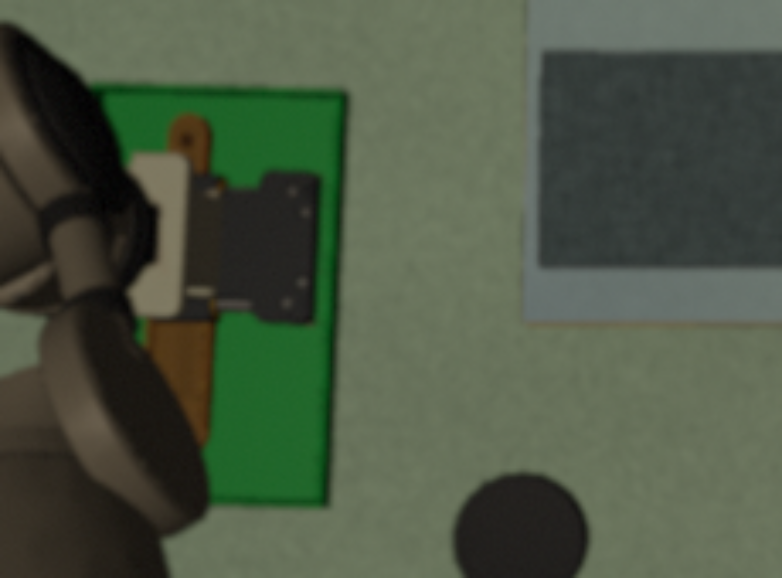

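The wrist view shows the horn aligned with the tray: blade tip at (317,53), front rim at row 25, side walls at cols 184–453. I check the tray position by rays.

Run:
```python
from h import *
c=bot.calibration("wrist")
print("rim front outer corners",onz(c,[(184,26),(453,25),(318,25)],20).round(1)[:,:2])
print("rim top outer side low",onz(c,[(204,276),(436,276)],20).round(1)[:,:2])
print("tip, sides",onz(c,[(317,53),(276,100),(358,100),(279,265),(356,265),(317,269)],59.5).round(1)[:,:2])
```

```text
rim front outer corners [[359.7 286.4]
 [365.3 423.4]
 [362.6 354.7]]
rim top outer side low [[494.4 280.3]
 [500.6 419.7]]
tip, sides [[385.5 353.1]
 [403.  334.8]
 [404.6 369.7]
 [476.7 330.9]
 [478.3 367.6]
 [479.5 348.9]]
```

```bash
python3 -m inch '[0.3,0,-1,0,-0.2,0,-1,0.3,0,-2,0,-0.5,0,-1,0.3,0,-3,0,-0.5,0,-1,0.3,0,-4,0,-0.5,0,-1,0.3,0,-4.5,0,-0.5,0,-1]'; python3 -m inch '[0,0,0,0,0,0,-1,0,0,0,0,0,0,-1,0,0,0,0,0,0,-1,0,0,0,0,0,0,-1,0,0,0,0,0,0,-1]'; python3 go.py 497.3 349 7.5 177.4
```

```text
time: 22.2
tool_pos: [496.4, 347.7, 12.9]
tcp_rot: [-3.14, -0.002, 3.098]
contact_force: [0.2, 0.0, -0.4]
grip_width: 21.7
time: 22.7
tool_pos: [496.6, 347.8, 13.3]
tcp_rot: [-3.141, -0.001, 3.098]
contact_force: [-0.1, -0.9, -0.4]
grip_width: 21.7
shift cm [ 0.07  0.12 -0.58] turn deg [ 0.04 -0.08 -0.08]
```

Lower to contact, then open only partway (to about 50 mm).

```bash
python3 -m inch '[0,0.1,-0.2,0,0,0,-1,0,0.1,-0.4,0,0,0,-1,0,0.1,-0.5,0,0,0,-1,0,0.1,-0.55,0,0,0,-1,0,0.1,-0.55,0,0,0,-1]'; python3 -m inch '[0,0,0,0,0,0,-0.5,0,0,0,0,0,0,-0.2,0,0,0,0,0,0,0.1,0,0,0,0,0,0,0.1,0,0,0,0,0,0,0.1]'; python3 -m inch '[0,0,1,0,0,0,0.1,0,0,4,0,0,0,0.1,0,0,9,0,0,0,0.1,0,0,14,0,0,0,0.1,0,0,17,0,0,0,0.1]'; python3 go.py 477 180 200 177.4
```

```text
time: 23.2
tool_pos: [496.5, 348.8, 7.6]
tcp_rot: [-3.141, -0.002, 3.098]
contact_force: [0.2, -0.0, -1.0]
grip_width: 21.8
time: 23.7
tool_pos: [496.5, 348.8, 7.7]
tcp_rot: [-3.141, -0.002, 3.098]
contact_force: [0.3, 0.1, -0.3]
grip_width: 48.7
time: 24.2
tool_pos: [497.6, 349.4, 182.9]
tcp_rot: [3.139, 0.004, 3.098]
contact_force: [-0.1, 1.3, 0.0]
grip_width: 50.4
shift cm [ -2.06 -16.94   1.71] turn deg [-0.12  0.22 -0.08]
```

```bash
python3 -m inch '[0.5,-5,2,0,0,0,1,1.3,-14,2,0,0,-1,1,2,-22,2,0,0,-2,1,2.3,-25,2,0,0,-2.8,1,2.3,-25,2,0,0,-2.8,1]'; python3 -m inch '[0.5,-5,0,0,0,0,1,1.3,-14,0,0,0,0,1,2,-22,0,0,0,0,1,2.3,-25,0,0,0,0,1,2.3,-25,0,0,0,0,1]'
python3 - <<'E'
from h import *
ct,im=snap("top","t10")
b=blob(im,(50,150,30),(75,255,255),None,1)[0].reshape(-1,2);print("tray",rect(onz(ct,b,20)))
b=blob(im,(4,110,40),(22,255,255),(92,206,170,327))[0].reshape(-1,2);P=onz(ct,b,10);print("horn",rect(P),P.min(0),P.max(0))
r=blob(im,(0,150,60),(5,255,255))[0].reshape(-1,2); print("grip",rect(onz(ct,r,89)))
E
python3 go.py 561.5 -345.4 160 174.7
```

```text
time: 24.7
tool_pos: [519.9, 103.6, 204.0]
tcp_rot: [3.139, 0.005, 3.049]
contact_force: [1.1, -0.4, 0.5]
grip_width: 85.9
time: 25.2
tool_pos: [542.5, -145.6, 205.1]
tcp_rot: [3.139, 0.006, 3.049]
contact_force: [0.8, 1.4, 0.3]
grip_width: 91.8
tray (array([477.4, 348.3]), 225.4, 139.2, 177.4)
horn (array([481., 350.]), 178.1, 33.9, 177.5) [392.01636075 333.84323086  10.        ] [569.9827788  369.32864933  10.        ]
grip (array([ 435.4, -355.5]), 102.2, 28.4, 94.9)
shift cm [  1.85 -19.21  -4.48] turn deg [0.19 0.43 0.27]
```

View pics/t10.png

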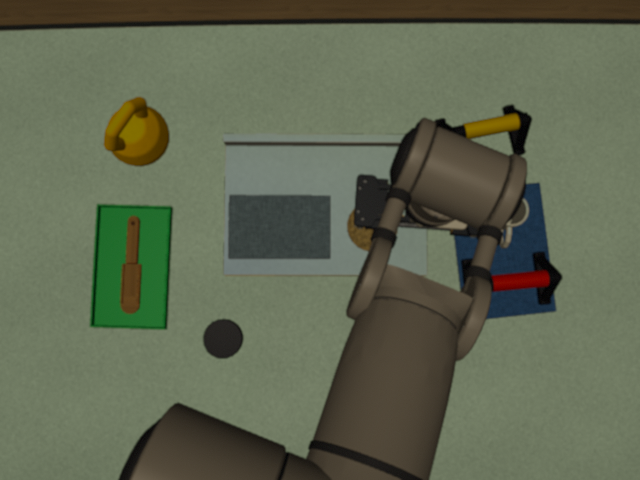

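The horn lies in the middle of the tray at (132,265), with its origin about 1–2 mm from the tray centre and the same angle. Back to the mug.

```bash
python3 -m inch '[0.5,-5,0,0,0,0,1,1.3,-13,0,0.2,0.2,0,1,1.85,-19.2,0,0.2,0.4,0.3,1,1.85,-19.2,-2,0.2,0.4,0.3,1,1.85,-19.2,-4,0.2,0.4,0.3,1]'; python3 -m inch '[0,0,0,0,0,0,1,0,0,0,0,0,0,1,0,0,0,0,0,0,1,0,0,0,0,0,0,1,0,0,0,0,0,0,1]'; python3 go.py 561.5 -345.4 40 174.7;  python3 - <<'E'
from h import *
c,im=snap("wrist","w11")
E
```

```text
time: 25.75
tool_pos: [561.4, -351.1, 165.6]
tcp_rot: [-3.138, 0.004, 3.045]
contact_force: [-0.3, 1.0, -1.7]
grip_width: 91.7
time: 26.25
tool_pos: [562.0, -350.4, 166.9]
tcp_rot: [-3.137, 0.005, 3.046]
contact_force: [0.2, -0.5, -0.7]
grip_width: 91.9
shift cm [ -0.05   0.5  -12.69] turn deg [0.29 0.28 0.16]
```

View pics/w11.png

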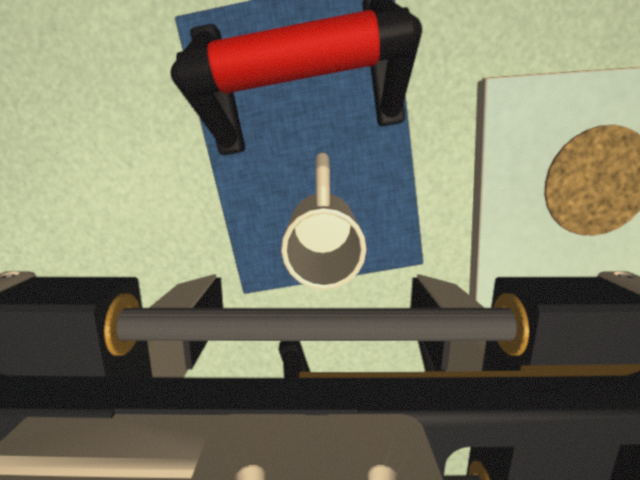

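The mug stands where it was left (col 323, i.e. about 5 mm to +y, matching the computed shift). Descend and grip.

```bash
python3 -m inch '[0,0.5,-3,0,0,0,1,0,0.5,-6,0.2,0.2,0,1,0,0.5,-9,0.2,0.2,0,1,0,0.5,-12,0.2,0.2,0,1,0,0.5,-12.6,0.2,0.2,0,1]';python3 go.py 561.5 -345.4 40 174.7; python3 -m inch '[0,0,0,0,0,0,-1,0,0,0,0,0,0,-1,0,0,0,0,0,0,-1,0,0,0,0,0,0,-1,0,0,0,0,0,0,-1]'; python3 -m inch '[0,0,0,0,0,0,-1,0,0,0,0,0,0,-1,0,0,0,0,0,0,-1,0,0,0,0,0,0,-1,0,0,0,0,0,0,-1]'
```

```text
time: 26.8
tool_pos: [560.2, -343.7, 37.2]
tcp_rot: [3.139, -0.004, 3.046]
contact_force: [-0.2, 0.8, -0.3]
grip_width: 91.7
shift cm [ 0.13 -0.17  0.28] turn deg [-0.16 -0.23  0.15]
time: 27.3
tool_pos: [560.7, -344.4, 38.5]
tcp_rot: [3.141, -0.002, 3.046]
contact_force: [0.1, 0.1, 4.0]
grip_width: 58.6
time: 27.8
tool_pos: [560.6, -344.3, 38.5]
tcp_rot: [3.141, -0.003, 3.046]
contact_force: [-0.3, 0.5, 0.3]
grip_width: 58.0
```

```bash
python3 -m inch '[0,0,1,0,0,0,-1,0,0,3,0,0,0,-1,0,0,6,0,0,0,-1,0,0,10,0,0,0,-1,0,0,10,0,0,0,-1]'; python3 go.py 542.5 -102 139 174.5; python3 -m inch '[-0.3,4,0,0,0,0,-1,-0.7,9,0,0,0,0,-1,-1.1,15,0,0,0,0,-1,-1.8,20,0,0,0,0,-1,-1.8,20,0,0,0,0,-1]';python3 go.py 542.5 -102 70 174.5
```

```text
time: 28.3
tool_pos: [563.3, -346.3, 145.5]
tcp_rot: [-3.136, 0.007, 3.047]
contact_force: [0.5, -1.2, -0.9]
grip_width: 58.2
shift cm [-2.08 24.43 -0.65] turn deg [ 0.35  0.38 -0.06]
time: 28.8
tool_pos: [543.9, -141.2, 145.4]
tcp_rot: [-3.138, 0.005, 3.05]
contact_force: [-0.3, -0.2, -1.1]
grip_width: 58.5
shift cm [-0.14  3.92 -7.54] turn deg [ 0.21  0.27 -0.28]
```

```bash
python3 -m inch '[-0.1,2,0,0,0,0,-1,-0.1,3.9,-2,0.2,0.2,0,-1,-0.1,3.9,-5,0.2,0.2,0,-1,-0.1,3.9,-7,0.2,0.2,0,-1,-0.1,3.9,-7.5,0.2,0.2,0,-1]';  python3 -m inch '[0,0,0,0,0,0,-1,0,0,0,0,0,0,-1,0,0,0,0,0,0,-1,0,0,0,0,0,0,-1,0,0,0,0,0,0,-1]';python3 go.py 542.5 -102 57 174.5;python3 - <<'E'
from h import *
c,im=snap("wrist","w12")
E
```

```text
time: 29.3
tool_pos: [541.4, -102.0, 68.1]
tcp_rot: [3.141, -0.003, 3.051]
contact_force: [0.1, -0.1, -1.5]
grip_width: 58.1
time: 29.8
tool_pos: [541.8, -102.2, 68.8]
tcp_rot: [3.141, -0.002, 3.05]
contact_force: [-0.3, -0.7, -2.2]
grip_width: 58.4
shift cm [ 0.07  0.02 -1.18] turn deg [-0.04 -0.11 -0.28]
```

View pics/w12.png

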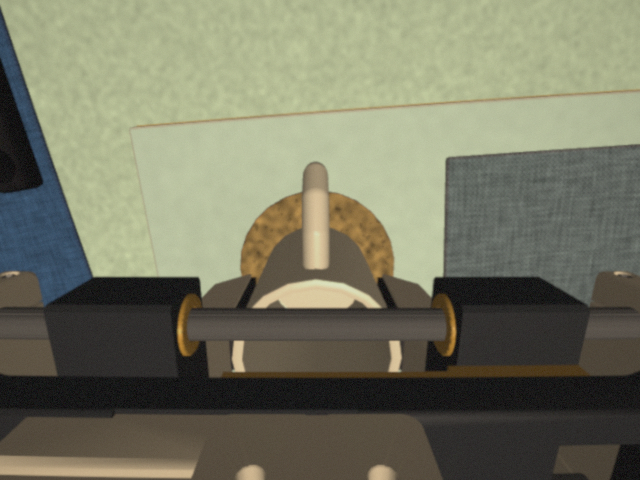

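Mug centred laterally over the coaster (cols 317 and 318). Lower and release.

```bash
python3 -m inch '[0,0,-0.3,0,0,0,-1,0,0,-0.6,0,0,0,-1,0,0,-0.9,0,0,0,-1,0,0,-1.1,0,0,0,-1,0,0,-1.1,0,0,0,-1]'; python3 -m inch '[0,0,-0.15,0,0,0,-1,0,0,-0.15,0,0,0,-1,0,0,-0.15,0,0,0,-0.2,0,0,-0.15,0,0,0,0.4,0,0,-0.15,0,0,0,1]'; python3 -m inch '[0,0,0,0,0,0,1,0,0,0,0,0,0,1,0,0,0,0,0,0,1,0,0,0,0,0,0,1,0,0,0,0,0,0,1]'; python3 -m inch '[0,0,2,0,0,0,1,0,0,6,0,0,0,1,0,0,10,0,0,0,1,0,0,14,0,0,0,1,0,0,16,0,0,0,1]'; python3 go.py 435.6 -352.9 200 94.3
```

```text
time: 30.35
tool_pos: [541.4, -102.0, 57.1]
tcp_rot: [3.141, -0.003, 3.05]
contact_force: [-0.9, -0.0, -1.8]
grip_width: 58.4
time: 30.85
tool_pos: [541.6, -102.1, 55.7]
tcp_rot: [3.141, -0.003, 3.05]
contact_force: [0.5, -0.7, -0.9]
grip_width: 68.7
time: 31.35
tool_pos: [541.6, -102.1, 55.7]
tcp_rot: [3.141, -0.003, 3.05]
contact_force: [0.1, 0.3, 0.0]
grip_width: 91.9
time: 31.85
tool_pos: [542.8, -102.4, 219.5]
tcp_rot: [-3.141, 0.003, 3.051]
contact_force: [0.2, 0.6, -0.1]
grip_width: 91.6
shift cm [-10.72 -25.05  -1.95] turn deg [  0.14   0.09 -80.48]
```

```bash
python3 -m inch '[-2,-5,0,0,0,-8,1,-4,-10,0,0,0,-16,1,-6,-15,0,0,0,-24,1,-8.5,-20,0,0,0,-32,1,-10.7,-25,0,0,0,-40,1]'; python3 -m inch '[0,0,0,0,0,-8,1,0,0,0,0,0,-16,1,0,0,0,0,0,-24,1,0,0,0,0,0,-32,1,0,0,0,0,0,-40,1]'
python3 - <<'E'
from h import *
ct,im=snap("top","t13")
cv2.imwrite("pics/t13z.png",cv2.resize(im[125:285,220:435],None,fx=3.7,fy=3.7,interpolation=cv2.INTER_CUBIC))
c,im=snap("wrist","w13")
r=blob(im,(0,150,60),(5,255,255))[0].reshape(-1,2); print("grip",rect(onz(c,r,89)))
E
python3 go.py 435.6 -352.9 68.5 94.3
```

```text
time: 32.35
tool_pos: [443.7, -333.8, 219.7]
tcp_rot: [-3.141, 0.003, 2.347]
contact_force: [1.3, 0.1, 0.1]
grip_width: 92.1
time: 32.85
tool_pos: [443.5, -333.9, 219.6]
tcp_rot: [-3.141, 0.003, 1.643]
contact_force: [-0.7, 0.3, -0.5]
grip_width: 91.9
grip (array([ 434.6, -354. ]), 100.9, 29.6, 93.7)
shift cm [ -0.8   -1.91 -15.11] turn deg [ 0.16 -0.02 -0.09]
```

View pics/t13z.png

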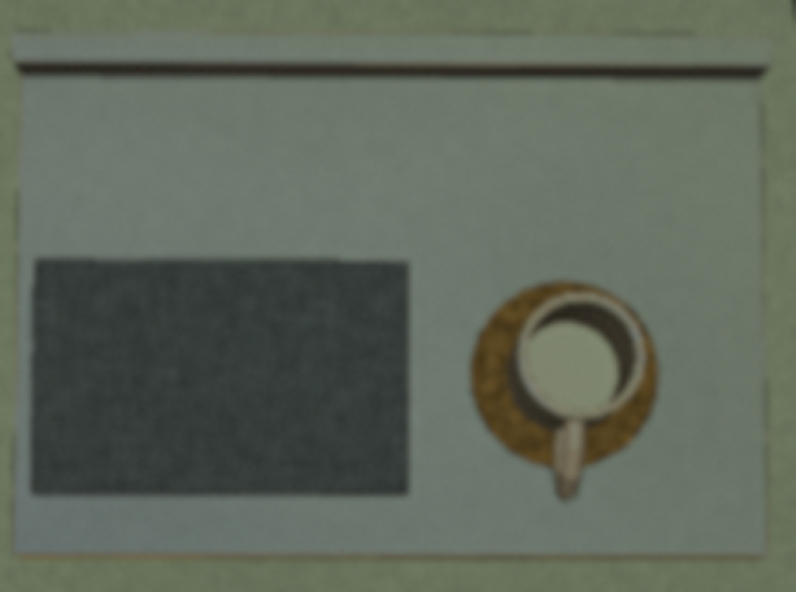

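View pics/w13.png

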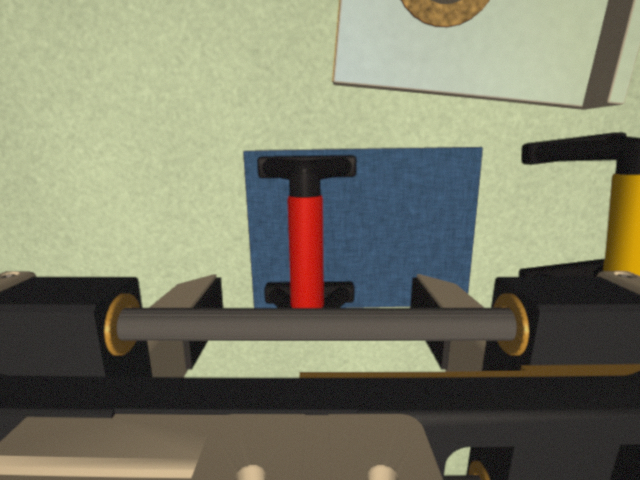

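The mug is back on the coaster with its rim centre about 1–2 mm from the coaster centre. The bar stands on the mat as left, and I now fetch it.

```bash
python3 -m inch '[-0.8,-1.9,0,0,0,0,1,-0.8,-1.9,-4,0,0,0,1,-0.8,-1.9,-8,0,0,0,1,-0.8,-1.9,-12,0,0,0,1,-0.8,-1.9,-14.5,0,0,0,1]';python3 -m inch '[0,0,0,0,0,0,1,0,0,0,0,0,0,1,0,0,0,0,0,0,1,0,0,0,0,0,0,1,0,0,0,0,0,0,1]'; python3 go.py 435.6 -353.5 68.5 94
```

```text
time: 33.45
tool_pos: [434.5, -351.8, 71.8]
tcp_rot: [-3.139, -0.0, 1.652]
contact_force: [1.2, 0.6, -0.1]
grip_width: 91.9
time: 33.95
tool_pos: [435.1, -352.3, 73.1]
tcp_rot: [-3.14, 0.002, 1.652]
contact_force: [-0.2, 0.1, 0.5]
grip_width: 91.9
shift cm [ 0.05 -0.12 -0.46] turn deg [ 0.11 -0.07 -0.67]
```

```bash
python3 -m inch '[0,-0.1,-0.4,0,0,0,1,0,-0.1,-0.4,0,0,0,-1,0,-0.1,-0.4,0,0,0,-1,0,-0.1,-0.4,0,0,0,-1,0,-0.1,-0.4,0,0,0,-1]';python3 -m inch '[0,0,0,0,0,0,-1,0,0,0,0,0,0,-1,0,0,0,0,0,0,-1,0,0,0,0,0,0,-1,0,0,0,0,0,0,-1]'; python3 -m inch '[0,0,0,0,0,0,-1,0,0,2,0,0,0,-1,0,0,6,0,0,0,-1,0,0,10,0,0,0,-1,0,0,14.5,0,0,0,-1]'; python3 go.py 546.5 71 215 89.2
```

```text
time: 34.45
tool_pos: [435.1, -353.3, 69.1]
tcp_rot: [-3.14, 0.002, 1.652]
contact_force: [-0.7, 0.3, 0.2]
grip_width: 64.4
time: 34.95
tool_pos: [435.4, -353.3, 69.2]
tcp_rot: [-3.141, 0.002, 1.652]
contact_force: [1.3, 0.4, -0.0]
grip_width: 29.5
time: 35.45
tool_pos: [434.4, -352.5, 214.2]
tcp_rot: [-3.138, -0.001, 1.652]
contact_force: [1.1, -1.2, -4.0]
grip_width: 29.1
shift cm [11.21 42.35  0.08] turn deg [-0.04 -0.19 -5.46]
```

```bash
python3 -m inch '[1,4,0,0,0,-1,-1,3,12,0,0,0,-2,-1,5,19,0,0,0,-4,-1,6,22,0,0,0,-5.5,-1,6,22,0,0,0,-5.5,-1]';python3 -m inch '[1,4,0,0,0,0,-1,3,12,0,0,0,0,-1,4,16,0,0,0,0,-1,5.2,20.4,0,0,0,0,-1,5.2,20.4,0,0,0,0,-1]'; python3 -m inch '[0,0,-1,0,0,0,-1,0,0,-4,0,0,0,-1,0,0,-6,0,0,0,-1,0,0,-6,0,0,0,-1,0,0,-6,0,0,0,-1]';python3 go.py 546.5 71.5 88 89.1
python3 - <<'E'
from h import *
c,im=snap("wrist","w14")
r=blob(im,(0,150,60),(5,255,255))[0].reshape(-1,2); 
z=bot.get_obs()["tool_pos"][2]+18.8
P=onz(c,r,z);print("grip",rect(P),P.min(0),P.max(0))
snap("scene","s14")
E
```

```text
time: 35.95
tool_pos: [494.0, -129.5, 213.6]
tcp_rot: [-3.136, -0.002, 1.556]
contact_force: [1.0, -0.1, -3.7]
grip_width: 29.5
time: 36.45
tool_pos: [545.7, 78.8, 212.7]
tcp_rot: [-3.135, -0.003, 1.56]
contact_force: [0.5, -0.4, -4.7]
grip_width: 29.3
time: 36.95
tool_pos: [545.3, 77.9, 152.3]
tcp_rot: [-3.133, -0.003, 1.559]
contact_force: [-0.7, -0.7, -3.5]
grip_width: 29.4
shift cm [ 0.12 -0.64 -6.43] turn deg [-0.19 -0.48 -0.22]
grip (array([544.4, 104. ]), 47.5, 30.5, 89.3) [528.92005766  80.15281655 172.07948496] [559.44147766 127.89605527 172.07948496]
```

View pics/w14.png

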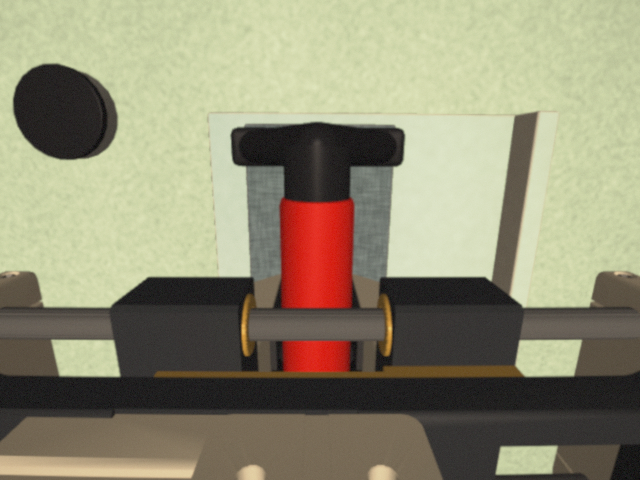

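View pics/s14.png

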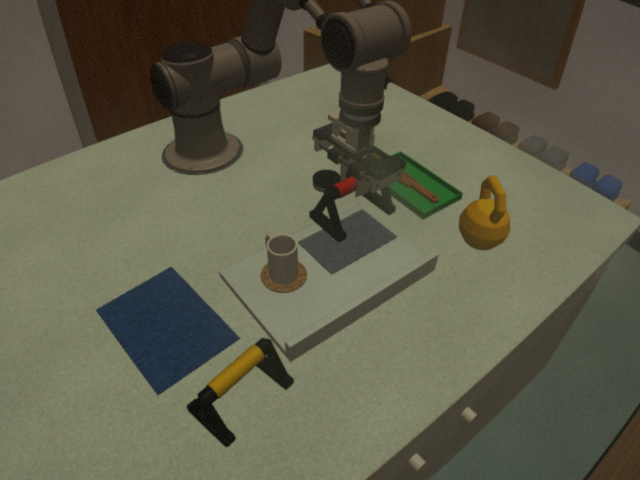

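The bar is held level. The grip's far end (y≈128) puts the bar centre at the TCP, so it has to go 6 mm towards -y. Lowering.

```bash
python3 -m inch '[0.1,-0.6,-1,0,0,0,-1,0.1,-0.6,-3,-0.1,-0.2,-0.2,-1,0.1,-0.6,-5,-0.2,-0.4,-0.2,-1,0.1,-0.6,-5.5,-0.2,-0.4,-0.2,-1,0.1,-0.6,-5.5,-0.2,-0.4,-0.2,-1]';python3 -m inch '[0,0,0,0,0,0,-1,0,0,0,0,0,0,-1,0,0,0,0,0,0,-1,0,0,0,0,0,0,-1,0,0,0,0,0,0,-1]';python3 go.py 546.3 72 87.3 89.1
```

```text
time: 37.55
tool_pos: [547.1, 71.8, 98.3]
tcp_rot: [3.141, 0.0, 1.555]
contact_force: [0.2, 0.2, -3.1]
grip_width: 29.1
time: 38.05
tool_pos: [547.2, 71.8, 98.6]
tcp_rot: [3.14, 0.0, 1.555]
contact_force: [-0.7, -0.2, -3.6]
grip_width: 29.4
shift cm [-0.09  0.02 -1.13] turn deg [ 0.01  0.07 -0.02]
```

```bash
python3 -m inch '[-0.1,0,-0.3,0,0,0,-1,-0.1,0,-0.6,0,0,0,-1,-0.1,0,-0.9,0,0,0,-1,-0.1,0,-1.1,0,0,0,-1,-0.1,0,-1.1,0,0,0,-1]';python3 -m inch '[0,0,-0.1,0,0,0,-1,0,0,-0.1,0,0,0,-1,0,0,-0.1,0,0,0,-0.5,0,0,-0.1,0,0,0,0,0,0,-0.1,0,0,0,0.5]';python3 -m inch '[0,0,0,0,0,0,1,0,0,0,0,0,0,1,0,0,0,0,0,0,1,0,0,0,0,0,0,1,0,0,0,0,0,0,1]';python3 -m inch '[0,0,3,0,0,0,1,0,0,7,0,0,0,1,0,0,11,0,0,0,1,0,0,14,0,0,0,1,0,0,14,0,0,0,1]'
```

```text
time: 38.55
tool_pos: [546.2, 71.8, 87.3]
tcp_rot: [3.141, 0.0, 1.555]
contact_force: [0.1, -0.3, -4.1]
grip_width: 29.4
time: 39.05
tool_pos: [546.2, 71.8, 86.3]
tcp_rot: [3.141, 0.0, 1.555]
contact_force: [-0.0, 0.1, 0.0]
grip_width: 41.0
time: 39.55
tool_pos: [546.2, 71.8, 86.3]
tcp_rot: [3.141, 0.0, 1.555]
contact_force: [-0.1, -1.0, -0.3]
grip_width: 80.6
time: 40.05
tool_pos: [548.3, 71.8, 231.1]
tcp_rot: [3.131, 0.0, 1.556]
contact_force: [0.3, 0.8, 0.6]
grip_width: 91.9
```

Move clear (back towards the start side) and do the final check.

```bash
python3 -m inch '[-4,-4,0,0,0,0,1,-8,-8,0,0,0,0,1,-12,-14,0,0,0,0,1,-14,-20,0,0,0,0,1,-14,-20,0,0,0,0,1]';python3 -m inch '[0,-4,0,0,0,0,1,0,-8,0,0,0,0,1,0,-13,0,0,0,0,1,0,-17,0,0,0,0,1,0,-17,0,0,0,0,1]';python3 - <<'E'
from h import *
c,im=snap("top","t15");snap("scene","s15")
r=blob(im,(0,150,60),(5,255,255))[0].reshape(-1,2); print("grip@107",rect(onz(c,r,107)))
b=blob(im,(0,0,30),(179,60,90),(225,190,333,262))[0].reshape(-1,2);print("pad",rect(onz(c,b,22)))
b=blob(im,(4,110,40),(22,255,255),(92,206,170,327))[0].reshape(-1,2);P=onz(c,b,10);print("horn",rect(P))
y=blob(im,(15,150,60),(30,255,255),(440,95,535,170))[0].reshape(-1,2);print("yellow",rect(onz(c,y,85)))
k=blob(im,(15,150,60),(30,255,255),(90,90,180,175))[0].reshape(-1,2);print("kb",rect(onz(c,k,60)))
b=blob(im,(0,0,0),(179,255,55),(195,310,250,365))[0].reshape(-1,2);print("tin",rect(onz(c,b,24)))
E
```

```text
time: 40.55
tool_pos: [406.7, -129.3, 230.6]
tcp_rot: [3.132, -0.0, 1.556]
contact_force: [1.0, -0.6, 0.3]
grip_width: 91.8
time: 41.05
tool_pos: [406.0, -303.5, 229.2]
tcp_rot: [3.133, 0.001, 1.552]
contact_force: [0.9, 0.4, 0.1]
grip_width: 91.6
grip@107 (array([546.9,  74.3]), 100.0, 26.0, 89.0)
pad (array([546. ,  72.3]), 189.8, 117.9, 89.0)
horn (array([481., 350.]), 178.2, 33.9, 177.5)
yellow (array([ 715.8, -317.9]), 102.7, 29.2, 101.0)
kb (array([716. , 329.7]), 114.6, 111.6, 45.9)
tin (array([341.3, 177.4]), 69.7, 67.2, 89.0)
```

View pics/t15.png

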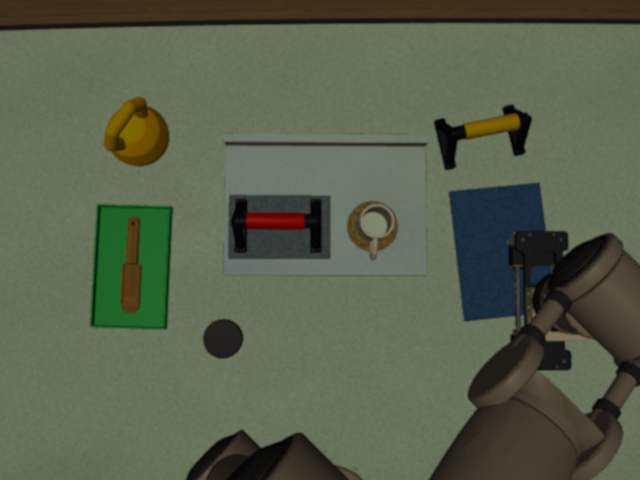

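View pics/s15.png

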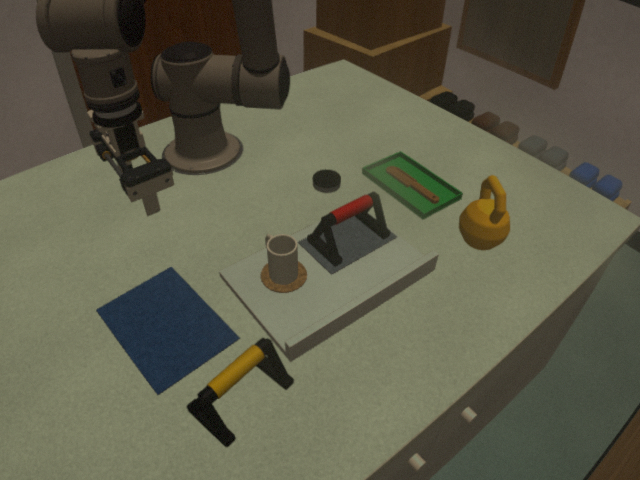

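Everything is in place: the bar is about 2 mm from the pad centre and aligned, the mug is centred on the coaster, the horn is in the tray, and the bystanders have not moved. Handing in.

```bash
python3 -m inch '[0,0,0,0,0,0,1,0,0,0,0,0,0,1,0,0,0,0,0,0,1,0,0,0,0,0,0,1,0,0,0,0,0,0,1]'; python3 -c "
from plant import bot
print(bot.close_job())"
```

```text
time: 41.65
tool_pos: [406.2, -299.1, 229.5]
tcp_rot: [3.133, -0.002, 1.555]
contact_force: [-0.4, -0.9, -0.2]
grip_width: 91.6
the job is handed in; nothing more can be done
None
```

The job is done and handed in at about 42 s of the 138 s allowed; the hand-in gave no verdict. I stood the red-grip bar and the mug on the blue mat and laid the shoe horn in the green tray. Then I put the mug back on its coaster and the bar back on its pad.

My last checks, from the camera pictures:

| Item | Result |
|---|---|
| Shoe horn | about 1–2 mm from the tray centre, 0.1° off its length |
| Red-grip bar | about 2 mm from the pad centre, in line with it (both 89.0°) |
| Mug | upright, about 1–2 mm from the coaster centre |
| Kettlebell, yellow-grip bar, polish tin | unmoved, within 0.5 mm |

No check failed. The disagreements were small:
- **Views:** the scene and top views differed by several millimetres in places, about 10 mm on the tray's x, where the wrist view agreed with the top view.
- **Bar while held:** estimates of where it sat in the fingers differed by 2–4 mm.
- **Mug's last position:** I judged it by eye from the rim in an enlarged top view rather than by a fit.

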